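Lock the plaster mould and rub down its joint with the ball stylus

TASK

Turn the clamp handle fully to its locked stop so that the jaw holds the two-part plaster mould. Then pick up the ball stylus and slowly run its ball along the bottom of the joint between the two halves, from the end next to the handle to the far end, keeping it lightly pressed in the groove all the way (about 3 newtons, never hard); the mould stands on odd packing and is not level, so feel for its height as you go. Finally lay the stylus back in the notches of its rest as it lay before, with the clamp still locked, and leave the other things on the table where they are.

Things in the scene. Friction and masses are not known exactly. Their poses are not given: they have to be found in the camera images.
- clamp_handle (a joint): angle of the clamp's cam handle: 0 = released stop, 1.4 = locked stop; it grows as the handle turns clockwise seen from above. Its cam is stiff (about 0.1 N m to turn) and stays wherever it is left; hard stops at both ends.
- handle_grip (a point): centre of the handle's grip bar, on the vertical turning axis. Dark steel bar 100 mm long (its own x), 16 mm wide (its own y), 22 mm high, bar centre 76 mm above the table; free space all round and below it down to 50 mm above the table. At joint 0 the bar is parallel to the board's x axis.
- fixture: fixed plywood clamp board 190 (x) by 310 (y) by 20 mm with a white plaster mould (120 x 154 mm in plan) towards its +y end and the steel cam handle at its -y end (axis at x=0, y=-100 mm). Origin: on the table under the board, z up. Packing raises the mould by an unknown 0 to 12 mm and tips it along y by up to 0.08 rad either way. Unpacked, its flat top is 86 mm above the table.
- jaw (a joint): slide of the steel clamp jaw in front of the mould (on its -x side), driven by the handle: 0 = open, 0.012 = closed on the mould. The two mould halves meet in a straight joint along the board's y across the mould's top: a V groove 16 mm wide and 8 mm deep with 45 degree sides. Top and groove are straight and rigid.
- stylus: loose ball stylus, 166 mm long, 90 g: square pale wooden handle 130 x 18 x 18 mm, then a thin steel shank 6 mm thick ending in an 8 mm ball. Origin on its axis at the middle of the wooden handle; the ball end points along its own -x. It starts lying level on the rest.
- stylus_tip (a point): centre of the stylus's 8 mm ball, 97 mm from the stylus origin along its -x.
- stylus_grip (a point): good place to grip the stylus, on its axis 16 mm from its origin towards the ball, 81 mm from the ball centre; clear for fingers between the rest's uprights and 33 mm deep below the axis.
- rest: wooden stylus rest fixed to the table, 150 x 80 mm. Two uprights 110 mm apart along its x (49 mm to each inner face) each have a notch 36 mm wide, notch floor 36 mm and prongs 50 mm above the table. Origin on the table under its centre, z up. The stylus lies along its x with the ball beyond its -x end, axis 45 mm above the table, origin over the rest's origin (to 10 mm).
- seam_0 (a point): point 0 of 7 along the joint, 22 mm apart along the board's +y, fixed to the board, axes as the board's. In plan it lies on the joint. Its height is where the ball's centre would sit in the groove, were the mould level and not packed up (see fixture), so the true height must be felt. This end is next to the handle, 11 mm from the mould's edge.
- seam_1 (a point): point 1 of 7 along the joint, 22 mm apart along the board's +y, fixed to the board, axes as the board's. In plan it lies on the joint. Its height is where the ball's centre would sit in the groove, were the mould level and not packed up; see fixture.
- seam_2 (a point): point 2 of 7 along the joint, 22 mm apart along the board's +y, fixed to the board, axes as the board's. In plan it lies on the joint. Its height is where the ball's centre would sit in the groove, were the mould level and not packed up; see fixture.
- seam_3 (a point): point 3 of 7 along the joint, 22 mm apart along the board's +y, fixed to the board, axes as the board's. In plan it lies on the joint. Its height is where the ball's centre would sit in the groove, were the mould level and not packed up; see fixture.
- seam_4 (a point): point 4 of 7 along the joint, 22 mm apart along the board's +y, fixed to the board, axes as the board's. In plan it lies on the joint. Its height is where the ball's centre would sit in the groove, were the mould level and not packed up; see fixture.
- seam_5 (a point): point 5 of 7 along the joint, 22 mm apart along the board's +y, fixed to the board, axes as the board's. In plan it lies on the joint. Its height is where the ball's centre would sit in the groove, were the mould level and not packed up; see fixture.
- seam_6 (a point): point 6 of 7 along the joint, 22 mm apart along the board's +y, fixed to the board, axes as the board's. In plan it lies on the joint. Its height is where the ball's centre would sit in the groove, were the mould level and not packed up; see fixture. This end is far from the handle.
- stone_a: bystander: rounded brown stone, 68 mm wide, 35 mm high, origin under it.
- stone_b: bystander: rounded grey stone, 56 mm wide, 27 mm high, origin under it.
- bowl: bystander: terracotta bowl, 110 mm wide, 45 mm high, origin under it.
- brush: bystander: brush lying on the table, 170 mm long, handle to its -x.
- plaster_chip: bystander: broken plaster piece 75 x 55 x 30 mm, origin under it.
- scrap_tray: bystander, fixed: black plastic tray 170 x 130 x 35 mm, origin under it.

How it is judged:
On the way, in this order (a step that is already met when the one before it is completed fails the run):
1. the clamp handle is turned to its locked stop (value of joint clamp_handle above 1.3 rad), for 0.2 s.
2. the held stylus's ball rubs in the joint at seam_0 (within 6 mm along it and 3 mm across, pressed at more than 0.8 N), clamp locked (x of stylus_tip in the frame of seam_0 between -0.003 and 0.003 m and y of stylus_tip in the frame of seam_0 between -0.006 and 0.006 m and contact force between stylus and fixture above 0.8 N and contact force between the fingers and stylus above 1 N and value of joint clamp_handle above 1.3 rad), for 0.1 s.
3. the held stylus's ball rubs in the joint at seam_1 (within 6 mm along it and 3 mm across, pressed at more than 0.8 N), clamp locked (x of stylus_tip in the frame of seam_1 between -0.003 and 0.003 m and y of stylus_tip in the frame of seam_1 between -0.006 and 0.006 m and contact force between stylus and fixture above 0.8 N and contact force between the fingers and stylus above 1 N and value of joint clamp_handle above 1.3 rad), for 0.1 s.
4. the held stylus's ball rubs in the joint at seam_2 (within 6 mm along it and 3 mm across, pressed at more than 0.8 N), clamp locked (x of stylus_tip in the frame of seam_2 between -0.003 and 0.003 m and y of stylus_tip in the frame of seam_2 between -0.006 and 0.006 m and contact force between stylus and fixture above 0.8 N and contact force between the fingers and stylus above 1 N and value of joint clamp_handle above 1.3 rad), for 0.1 s.
5. the held stylus's ball rubs in the joint at seam_3 (within 6 mm along it and 3 mm across, pressed at more than 0.8 N), clamp locked (x of stylus_tip in the frame of seam_3 between -0.003 and 0.003 m and y of stylus_tip in the frame of seam_3 between -0.006 and 0.006 m and contact force between stylus and fixture above 0.8 N and contact force between the fingers and stylus above 1 N and value of joint clamp_handle above 1.3 rad), for 0.1 s.
6. the held stylus's ball rubs in the joint at seam_4 (within 6 mm along it and 3 mm across, pressed at more than 0.8 N), clamp locked (x of stylus_tip in the frame of seam_4 between -0.003 and 0.003 m and y of stylus_tip in the frame of seam_4 between -0.006 and 0.006 m and contact force between stylus and fixture above 0.8 N and contact force between the fingers and stylus above 1 N and value of joint clamp_handle above 1.3 rad), for 0.1 s.
7. the held stylus's ball rubs in the joint at seam_5 (within 6 mm along it and 3 mm across, pressed at more than 0.8 N), clamp locked (x of stylus_tip in the frame of seam_5 between -0.003 and 0.003 m and y of stylus_tip in the frame of seam_5 between -0.006 and 0.006 m and contact force between stylus and fixture above 0.8 N and contact force between the fingers and stylus above 1 N and value of joint clamp_handle above 1.3 rad), for 0.1 s.
8. the held stylus's ball rubs in the joint at seam_6 (within 6 mm along it and 3 mm across, pressed at more than 0.8 N), clamp locked (x of stylus_tip in the frame of seam_6 between -0.003 and 0.003 m and y of stylus_tip in the frame of seam_6 between -0.006 and 0.006 m and contact force between stylus and fixture above 0.8 N and contact force between the fingers and stylus above 1 N and value of joint clamp_handle above 1.3 rad), for 0.1 s.
At the end, for the whole second after the job is handed in: Handle past 1.3 rad (stop at 1.4); stylus lying at rest in the notches of its rest: its origin within 25 mm (horizontally) of the rest's origin and 41 to 49 mm above the table, within 0.25 rad of the rest's x axis, ball beyond the rest's -x end (value of joint clamp_handle above 1.3 rad and horizontal distance between stylus and rest below 0.025 m and height (world z) of stylus between 0.041 and 0.049 m and angle between the x axis of stylus and the x axis of rest, either way round below 0.25 rad and x of stylus_tip in the frame of rest below -0.06 m and linear speed of stylus below 0.02 m/s); the robot touches nothing.
It fails at once if the stylus presses the mould harder than 10 N (contact force between stylus and fixture above 10 N).
It fails at once if the stylus moves faster than 0.10 m/s while it rubs on the mould (contact force between stylus and fixture above 0.8 N and linear speed of stylus above 0.1 m/s).
It fails at once if a stone, the bowl, the brush or the plaster piece is shifted more than 30 mm (distance of any of stone_a, stone_b, bowl, brush, plaster_chip from where it was at the start of the episode above 0.03 m).
It also fails if it takes over 72 s, if anything falls off the work surface, if the arm or the gripper's body presses on something with over 40 N, if the wrist force passes 120 N, or if a joint passes its speed limit or range.

ROBOT

A 6-joint arm with a two-finger parallel gripper is mounted at the origin on the work surface. World frame = base frame: x ahead of the robot, y to its left, z up, the work surface at z = 0. Lengths are in m, angles in rad, forces in N, time in s.
With the tool pointing down it reaches from about 0.3 to 0.85 m from the base axis. Payload 5.4 kg.
Tool frame: the origin (TCP) lies between the finger pads; the fingertips stand 8 mm ahead of it and the grasp point (between the pads) lies 11 mm behind it; z points along the fingers, y is the line along which they close (so a half turn about z gives the same grasp; the last joint's range is limited). The gripper opens to 85 mm and grips with 20 to 120 N. Pads are 22 mm wide; open, the fingers measure 114 mm over their backs; the gripper's body (76 mm by 85 mm) begins 54 mm behind the grasp point. The pads swing forward as they close: fully open they stand 13 mm farther back than shut.
Start: joints at [-1.315, 0.158, 1.597, -0, 1.386, -0.21], TCP at [0.258, -0.514, 0.202] pointing down, gripper open.
Joint ranges: [-2.91, 2.91], [-0.94, 2.29], [0.18, 2.7], [-1.29, 4.43], [0.17, 2.64], [-3, 3]. Speed limits (rad/s): [2.57, 2.57, 3.14, 3.14, 3.14, 3.14].

INTERFACE

Orientations are given as a unit quaternion [w, x, y, z].
In Python, from plant import manip gives the robot as it stands.
- The arm moves only by the tool carry_out, never from a script. Its argument "deltas" is a list that holds one entry, the list of rows, each a list of 5 numbers: the finger opening in m, from 0 to 0.0854, then the shift along the world's x, y, z in m, then the turn about the world's z in rad. A call has 1 to 5 rows; each row is the pose to reach, as a shift and turn from the pose commanded when the call began; what a row does not reach only later rows make up. A row lasts 1/8 s, in which the tool goes at most 62.5 mm and 10.7 degrees, less where a joint would pass 70% of its speed; a pose out of reach is approached as far as the arm can. A call with a gripper value outside its range is refused whole. The fingers move at their own pace and stop on an object; "force" is the grip in N (left out, the last holds). Time passes only in rows, so rows that repeat a pose let the fingers close. It gives the time, the measured TCP pose, the force, the opening and the grip force at its end, in the units of the state.
- manip.state(): the state, without advancing time (a new reading comes with each control period).
- manip.capture(name): name is "scene" or "top" or "wrist"; returns a dict with "frame" (480x640x3 uint8, red, green, blue), "mtx" (3x3 intrinsics, pixels), "R" (3x3) and "t" (3): a world point X has camera coordinates R X + t. Camera axes: x right, y down, z forward; pixel columns grow to the right and rows downward; lengths in m; the calibration is good to about 2 mm. A picture is of the moment at which its call begins. There is no depth.
- manip.hand_in(): hands the job in; it is judged then, once.
The state is a dict: "t": time; "q": joint angles; "qvel": joint speeds; "tau": joint torques, N m; "position": TCP position; "tool_rot": TCP orientation; "contact_force": force on the tool from outside, world axes, zero at the start; "ft_torque": the same for the moment, N m; "width": opening from 0.0 (shut) to 1.0 (fully open); "grasp_force": force on a finger pad.
Only numpy, scipy, OpenCV 4.12 (cv2) and the standard library are available. Lean on these libraries where they do the work, as an engineer would, in place of code of your own. Each camera call takes 0.05 s, during which the arm holds its last target. There are 200 camera calls.

## Working session

There is one attempt and no reset: what is moved stays moved. The work goes in short steps, Python scripts to look and compute and a tool call to move; the robot and the scene stay as the last step left them, time stands still between calls to the robot, and variables do not carry over. Pictures are saved under pics/ and viewed, at most 10 in all, crops included, and the job is handed in when it is done.

Besides the shell and the picture viewer there is one more tool, called after "Call:" in YAML: its name, and indented under it one key for each argument. carry_out: Moves the arm, as the interface text tells. Its arguments: {"type":"object","properties":{"deltas":{"type":"array","items":{"type":"array","items":{"type":"array","items":{"type":"number"}}}},"force":{"type":"number"}},"required":["deltas"]}

```bash
mkdir -p pics
cat > h.py <<'E'
import numpy as np, cv2, pickle
from plant import manip
def snap(n,f):
    c=manip.capture(n); c={k:np.array(v) for k,v in c.items()}
    cv2.imwrite(f'pics/{f}.png',c['frame'][:,:,::-1].copy()); pickle.dump(c,open(f'{f}.pkl','wb')); return c
def ray(f,uv):
    c=pickle.load(open(f'{f}.pkl','rb')); d=c['R'].T@np.linalg.solve(c['mtx'],[uv[0],uv[1],1]); return -c['R'].T@c['t'],d
def at(f,uv,z):
    o,d=ray(f,uv); return (o+d*(z-o[2])/d[2]).round(4)
def proj(f,X):
    c=pickle.load(open(f'{f}.pkl','rb')); p=c['mtx']@(c['R']@np.array(X,float)+c['t']); return (p[:2]/p[2]).round(1)
def st():
    s=manip.state(); print({k:np.round(s[k],4).tolist() for k in s})
E
python3 - <<'E'
from h import *
snap('scene','s0');snap('top','t0');st()
E
```

```text
{'t': 0.1, 'q': [-1.3151, 0.159, 1.5981, -0.0, 1.3862, -0.2101], 'qvel': [0.0011, -0.0009, -0.0032, 0.0009, 0.0011, -0.0], 'tau': [0.0, -39.699, -33.2338, -0.0002, 0.0043, -0.0], 'position': [0.2581, -0.5132, 0.2016], 'tool_rot': [-0.0009, 0.973, 0.2308, -0.0], 'contact_force': [-0.6928, 0.433, 0.2049], 'ft_torque': [0.0113, -0.0353, 0.052], 'grasp_force': 0.0, 'width': 1.0034}
```

View pics/t0.png

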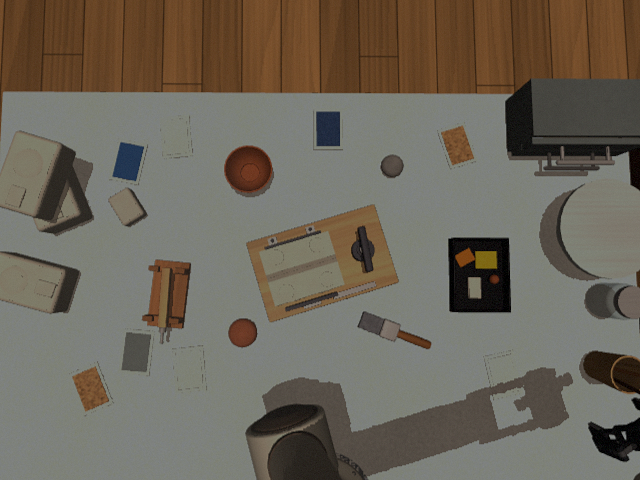

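View pics/s0.png

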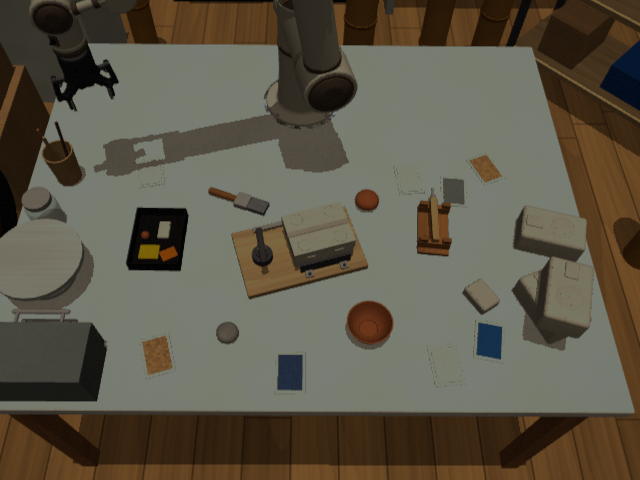

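The top view shows the board at about (322,263), with the handle hub at (365,248), and the rest and stylus at (167,295) with the ball at (165,340). I'll enlarge this area.

Run:
```python
import cv2
i=cv2.imread('pics/t0.png')[198:348,140:404]; i=cv2.convertScaleAbs(i,alpha=1.5)
cv2.imwrite('pics/c0.png',cv2.resize(i,None,fx=3,fy=3,interpolation=cv2.INTER_CUBIC))
i=cv2.imread('pics/s0.png')[180:300,220:460]; i=cv2.convertScaleAbs(i,alpha=1.5)
cv2.imwrite('pics/c1.png',cv2.resize(i,None,fx=3,fy=3,interpolation=cv2.INTER_CUBIC))
```

```text
(no output)
```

View pics/c0.png

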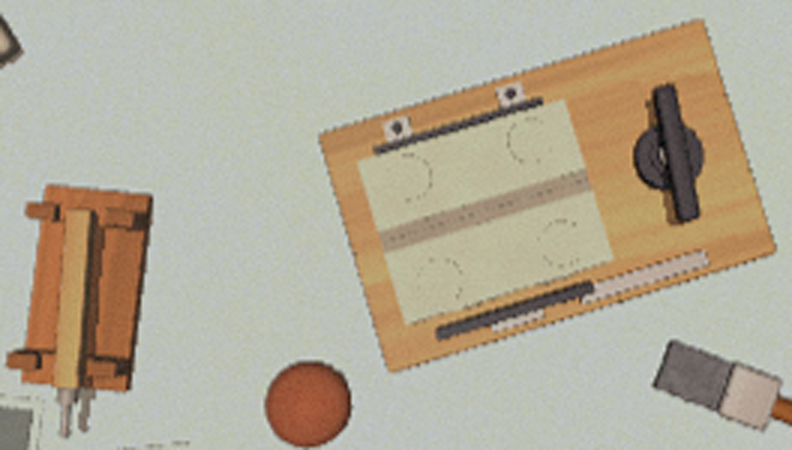

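View pics/c1.png

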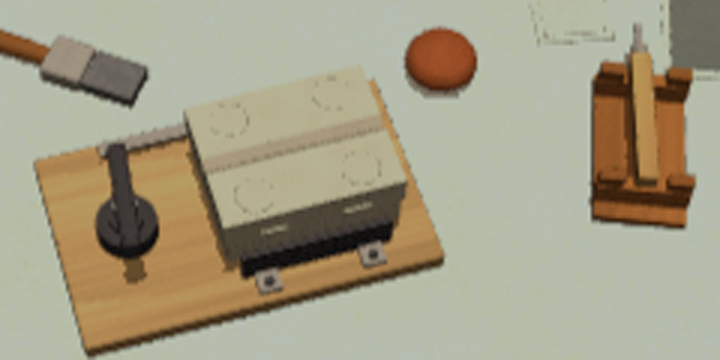

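The crops show:
- **Board (c0):** corners at (320,133), (703,19), (776,252) and (392,371).
- **Handle bar (c0):** ends at (663,88) and (687,220).
- **Groove (c0):** runs from (385,241) to (588,180).
- **Rest base (c0):** corners at (48,184), (153,195), (130,391) and (22,380).
- **Ball:** at (65,433) in c0 and (637,28) in c1.

Run:
```python
from h import *
T=lambda u,v:((u+.5)/3-.5+140,(v+.5)/3-.5+198)
S=lambda u,v:((u+.5)/3-.5+220,(v+.5)/3-.5+180)
C=np.array([at('t0',T(*p),.02) for p in [(320,133),(703,19),(776,252),(392,371)]]);print(C)
# local coords: (+x,+y),(+x,-y),(-x,-y),(-x,+y)
L=np.array([[.095,.155],[.095,-.155],[-.095,-.155],[-.095,.155]])
def fit(L,W):
    a=L-L.mean(0);b=W-W.mean(0);H=(a[:,0]*b[:,1]-a[:,1]*b[:,0]).sum();D=(a*b).sum()
    th=np.arctan2(H,D);R=np.array([[np.cos(th),-np.sin(th)],[np.sin(th),np.cos(th)]]);o=W.mean(0)-R@L.mean(0)
    return o,th,R,np.abs(W-(L@R.T+o)).max()
o,th,R,e=fit(L,C[:,:2]);print('board',o,th,e)
C2=np.array([at('s0',S(*p),.02) for p in [(86,350),(37,160),(442,258)]])
o2,th2,_,e2=fit(np.array([[.095,-.155],[-.095,-.155],[.095,.155]]),C2[:,:2]);print('board scene',o2,th2,e2,C2)
print('handle axis',o+R@[0,-.1])
h=[at('t0',T(*p),.087)for p in[(663,88),(687,220)]];print('bar',h,np.linalg.norm(h[0]-h[1]),(h[0]+h[1])/2)
for z in(.086,.098):
  g=[at('t0',T(*p),z)[:2]for p in[(380,242),(590,180)]]
  print('groove local',[(R.T@(p-o)).round(4) for p in g],[(R.T@(at('s0',S(*p),z)[:2]-o)).round(4) for p in [(208,165),(382,125)]])
for z in(0,.01,.015):
  Cr=np.array([at('t0',T(*p),z) for p in [(48,184),(153,195),(130,391),(22,380)]]);print(z,Cr.mean(0),np.linalg.norm(Cr[0]-Cr[3]),np.linalg.norm(Cr[0]-Cr[1]))
a=at('t0',T(65,433),.045);b=at('s0',S(637,28),.045);print('ball',a,b)
a=at('t0',T(79,209),.054);b=at('t0',T(67,386),.054);print('styl',a,b,np.linalg.norm(a-b),np.arctan2(*(a-b)[1::-1]),'org',(a+b)/2)
a=at('s0',S(647,182),.054);b=at('s0',S(637,55),.054);print('styl',a,b,np.linalg.norm(a-b),np.arctan2(*(a-b)[1::-1]),'org',(a+b)/2)
```

```text
[[ 0.586   0.17    0.02  ]
 [ 0.6731 -0.1247  0.02  ]
 [ 0.4933 -0.1776  0.02  ]
 [ 0.406   0.1149  0.02  ]]
board [ 0.5396  -0.00435] 0.2894983647246745 0.0024198083135753556
board scene [ 0.54144067 -0.00129532] 0.28443248903203544 0.004035161873744947 [[ 0.6762 -0.1221  0.02  ]
 [ 0.4941 -0.174   0.02  ]
 [ 0.5887  0.1701  0.02  ]]
handle axis [ 0.56814715 -0.10018872]
bar [array([ 0.6125, -0.0845,  0.087 ]), array([ 0.5174, -0.1004,  0.087 ])] 0.09642001866832434 [ 0.56495 -0.09245  0.087  ]
groove local [array([0.0003, 0.1286]), array([-0.0011, -0.0277])] [array([-0.0052, -0.0199]), array([-0.003 ,  0.1293])]
groove local [array([0.    , 0.1276]), array([-0.0013, -0.0267])] [array([ 0.0022, -0.0217]), array([0.0044, 0.1259])]
0 [0.469925 0.348775 0.      ] 0.15010959329769705 0.08099049326927206
0.01 [0.470275 0.345925 0.01    ] 0.1486960994780966 0.08028374679846474
0.015 [0.470425 0.344475 0.015   ] 0.14798935772547972 0.07988616901566882
ball [0.3658 0.3508 0.045 ] [0.367  0.3519 0.045 ]
styl [0.5285 0.3413 0.054 ] [0.4006 0.3474 0.054 ] 0.12804538257977127 -0.04765739748189868 org [0.46455 0.34435 0.054  ]
styl [0.5339 0.3409 0.054 ] [0.4031 0.3464 0.054 ] 0.13091558348798668 -0.042024173508787926 org [0.4685  0.34365 0.054  ]
```

Call:
carry_out:
  deltas:
    - [[0.085, 0.03, 0.04, 0, -0.05], [0.085, 0.06, 0.08, 0, -0.1], [0.085, 0.09, 0.12, 0, -0.15], [0.085, 0.12, 0.16, 0, -0.2], [0.085, 0.15, 0.205, 0, -0.25]]
  force: 60

```text
t: 0.72
position: [0.4088, -0.3073, 0.2021]
tool_rot: [-0.0, 0.994, 0.107, -0.0]
contact_force: [0.8, 0.4, 1.0]
width: 0.998
grasp_force: 0.0
```

Call:
carry_out:
  deltas:
    - [[0.085, 0.035, 0.045, 0, 0], [0.085, 0.07, 0.09, 0, 0], [0.085, 0.105, 0.14, 0, 0], [0.085, 0.14, 0.185, 0, 0], [0.085, 0.155, 0.21, 0, 0]]

```text
t: 1.35
position: [0.5641, -0.0961, 0.2019]
tool_rot: [-0.0, 0.994, 0.109, -0.0]
contact_force: [-0.5, -1.1, -0.6]
width: 0.994
grasp_force: 0.0
```

Run:
```python
from h import *
st();snap('wrist','w1')
```

```text
{'t': 1.35, 'q': [-0.38, 0.1525, 1.6048, 0.0004, 1.3852, 0.9724], 'qvel': [0.3858, 0.1945, -0.2131, -0.0125, 0.0243, 0.3988], 'tau': [-0.5709, -40.2986, -32.6377, 0.2235, -0.02, -0.3039], 'position': [0.5641, -0.0961, 0.2019], 'tool_rot': [-0.0004, 0.994, 0.109, -0.0003], 'contact_force': [-0.4832, -1.0785, -0.6203], 'ft_torque': [-0.018, 0.0262, -0.024], 'grasp_force': 0.0, 'width': 0.9936}
```

View pics/w1.png

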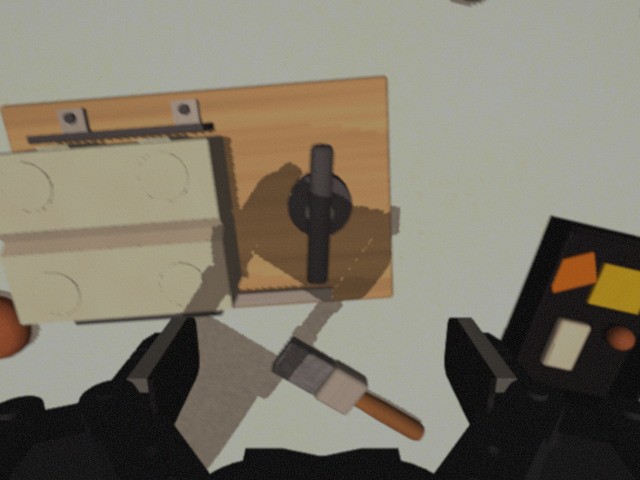

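The wrist view shows the handle bar from (322,147) to (317,281). The board's handle-end corners are at (386,77) and (392,297), and the groove opens on the mould's right edge at about (222,231).

Run:
```python
from h import *
a=at('w1',(322,147),.087);b=at('w1',(317,281),.087);print(a,b,np.linalg.norm(a-b),(a+b)/2,np.arctan2(*(a-b)[1::-1]))
c=at('w1',(386,77),.02);d=at('w1',(392,297),.02);print(c,d,np.linalg.norm(c-d),np.arctan2(*(c-d)[1::-1]))
e=at('w1',(5,105),.02);print(e,np.linalg.norm(c-e),np.arctan2(*(e-c)[1::-1])-np.pi/2)
for z in(.086,.09,.098):
  print(z,at('w1',(218,219),z),at('w1',(224,244),z),at('w1',(0,240),z),at('w1',(4,262),z))
```

```text
[ 0.6162 -0.0844  0.087 ] [ 0.5223 -0.1015  0.087 ] 0.09544432932343334 [ 0.56925 -0.09295  0.087  ] 0.1801346355736575
[ 0.6744 -0.1227  0.02  ] [ 0.4951 -0.1765  0.02  ] 0.18719756942866542 0.29150796107626686
[0.5888 0.1678 0.02  ] 0.3028491538703716 0.28655456288981096
0.086 [ 0.5524 -0.0241  0.086 ] [ 0.5352 -0.031   0.086 ] [0.5037 0.1248 0.086 ] [0.4873 0.122  0.086 ]
0.09 [ 0.5536 -0.0249  0.09  ] [ 0.5366 -0.0317  0.09  ] [0.5055 0.122  0.09  ] [0.4894 0.1192 0.09  ]
0.098 [ 0.5559 -0.0264  0.098 ] [ 0.5394 -0.033   0.098 ] [0.5092 0.1163 0.098 ] [0.4936 0.1136 0.098 ]
```

Call:
carry_out:
  deltas:
    - [[0.085, 0.006, 0, -0.04, -0.036], [0.085, 0.006, 0, -0.085, -0.036], [0.085, 0.006, 0, -0.125, -0.036], [0.085, 0.006, 0, -0.136, -0.036], [0.06, 0.006, 0, -0.136, -0.036]]
  force: 30

```text
t: 2.02
position: [0.569, -0.0989, 0.0666]
tool_rot: [-0.0, 0.996, 0.09, -0.0]
contact_force: [0.4, 0.0, 1.0]
width: 0.81
grasp_force: 0.0
```

Call:
carry_out:
  deltas:
    - [[0.04, 0, 0, 0, 0], [0.02, 0, 0, 0, 0], [0, 0, 0, 0, 0], [0, 0, 0, 0, 0]]

```text
t: 2.52
position: [0.5694, -0.0988, 0.0669]
tool_rot: [0.0, 0.996, 0.09, 0.0]
contact_force: [0.1, 0.3, -0.5]
width: -0.002
grasp_force: 0.0
```

Run:
```python
from h import *
st()
```

```text
{'t': 2.525, 'q': [-0.3808, 0.3058, 1.706, -0.0, 1.1292, 1.0102], 'qvel': [-0.0008, 0.0044, 0.0035, -0.0009, 0.0007, 0.0005], 'tau': [-0.0087, -42.1136, -29.8079, -0.0002, -0.005, -0.0001], 'position': [0.5694, -0.0988, 0.0669], 'tool_rot': [0.0001, 0.996, 0.0898, 0.0003], 'contact_force': [0.0914, 0.2564, -0.4585], 'ft_torque': [0.007, -0.0716, -0.0069], 'grasp_force': 0.0, 'width': -0.0022}
```

The fingers shut on nothing, so I'll look before doing anything else.

Run:
```python
from h import *
a=snap('scene','s2')['frame'][150:300,180:380];b=snap('wrist','w2')['frame']
a=cv2.resize(a,(400,300));b=cv2.resize(b,(400,300))
cv2.imwrite('pics/m2.png',np.hstack([a,b])[:,:,::-1])
```

```text
(no output)
```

View pics/m2.png

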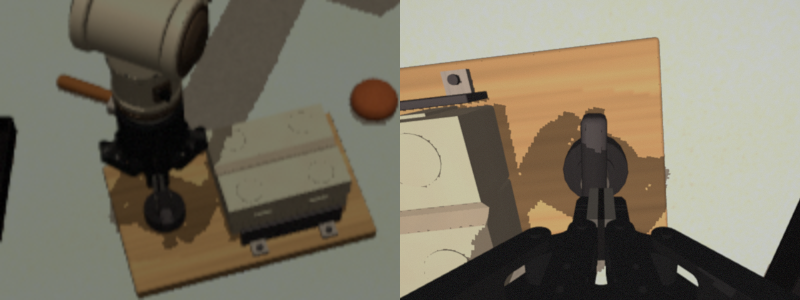

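Run:
```python
from h import *
st()
for n,X in [('tcp',(.5694,-.0988,.067)),('gp',(.5694,-.0988,.078)),('bar+',(.6162,-.0844,.087)),('bar-',(.5223,-.1015,.087))]:
    p=proj('s2',X);w=proj('w2',X);print(n,'s2crop',(p-[180,150])*2,'w2',w*.625+[400,0])
a=cv2.imread('pics/s2.png')[170:270,210:310];a=cv2.convertScaleAbs(a,alpha=2.2)
b=cv2.imread('pics/w2.png')[150:480,170:490];b=cv2.convertScaleAbs(b,alpha=2.2,beta=15)
cv2.imwrite('pics/m3.png',np.hstack([cv2.resize(a,(400,400),interpolation=3),cv2.resize(b,(388,400))]))
```

```text
{'t': 2.625, 'q': [-0.3808, 0.3062, 1.7062, -0.0, 1.1291, 1.0102], 'qvel': [-0.0008, 0.0026, 0.0022, 0.0013, -0.0001, -0.0003], 'tau': [-0.0016, -42.0768, -29.7575, -0.0002, -0.0017, -0.0001], 'position': [0.5693, -0.0988, 0.0666], 'tool_rot': [0.0001, 0.996, 0.0898, 0.0001], 'contact_force': [0.1864, 0.6882, -0.8374], 'ft_torque': [0.0212, 0.0108, -0.0205], 'grasp_force': 0.0, 'width': 0.0029}
tcp s2crop [157.6 197.4] w2 [601.4375 181.625 ]
gp s2crop [157.  192.6] w2 [601.4375 188.1875]
bar+ s2crop [166.8 222.2] w2 [591.4375 117.5625]
bar- s2crop [156.  156.2] w2 [593.     256.6875]
```

View pics/m3.png

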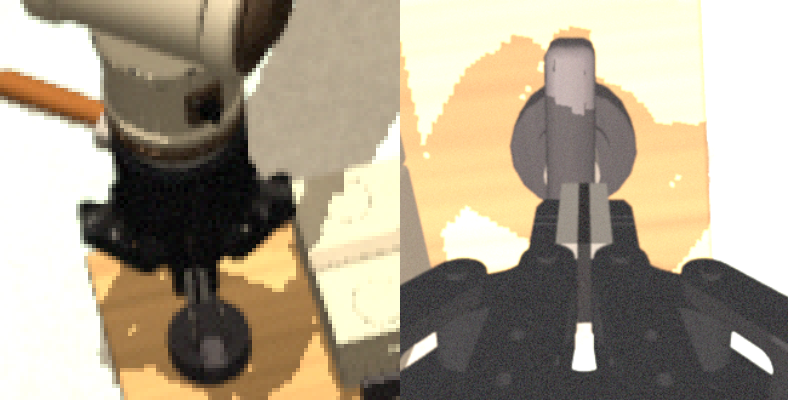

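Run:
```python
from h import *
from scipy.optimize import least_squares
f=lambda p:(p-[170,150])*[388/320,400/330]+[400,0]
for z in(.059,.067,.087,.1): print(z,f(proj('w2',(.580,-.0968,z))))
T=lambda u,v:((u+.5)/3-.5+140,(v+.5)/3-.5+198)
S=lambda u,v:((u+.5)/3-.5+220,(v+.5)/3-.5+180)
def tri(obs):
    r=least_squares(lambda X:np.concatenate([proj(n,X)-np.array(p) for n,p in obs]),[.55,-.1,.08],diff_step=1e-3);return r.x.round(4),r.fun.round(1)
g=lambda u,v:((u-400)*320/388+170,v*330/400+150)
print('far end',tri([('t0',T(663,88)),('w1',(322,147)),('w2',g(571,42))]))
print('near end',tri([('t0',T(687,220)),('w1',(317,281)),('s0',S(117,147))]))
```

```text
0.059 [584.42125    135.03030303]
0.067 [584.42125    142.42424242]
0.087 [584.5425     164.12121212]
0.1 [584.5425     181.09090909]
far end (array([ 0.6164, -0.0856,  0.0795]), array([ 0. , -1.4,  1.7, -0.7, -0.8,  0.2]))
near end (array([ 0.5197, -0.1018,  0.081 ]), array([ 0.2, -1. , -0.3,  0.2, -0.6, -0.1]))
```

Call:
carry_out:
  deltas:
    - [[0, 0, 0, 0, -0.08], [0, 0, 0, 0, -0.15], [0, 0, 0, 0, -0.15]]

```text
t: 3.0
position: [0.5692, -0.0987, 0.0665]
tool_rot: [-0.0, 1.0, 0.015, -0.0]
contact_force: [-0.7, 0.4, 0.2]
width: -0.005
grasp_force: 0.0
```

Run:
```python
from h import *
st()
b=snap('wrist','w3')['frame'][:,:,::-1]
a=cv2.convertScaleAbs(b[150:480,170:490],alpha=2.2,beta=15)
c=cv2.convertScaleAbs(snap('top','t3')['frame'][200:300,310:410,::-1],alpha=2)
cv2.imwrite('pics/m4.png',np.hstack([cv2.resize(c,(400,400),interpolation=3),cv2.resize(a,(388,400))]))
```

```text
{'t': 3.0, 'q': [-0.3808, 0.3064, 1.7062, -0.0, 1.1291, 1.1594], 'qvel': [0.0023, 0.0013, 0.0016, -0.0014, 0.0001, -0.0242], 'tau': [0.0006, -41.9827, -29.6857, 0.0005, 0.001, 0.2413], 'position': [0.5692, -0.0987, 0.0665], 'tool_rot': [-0.0, 0.9999, 0.0153, -0.0], 'contact_force': [-0.6757, 0.4482, 0.1736], 'ft_torque': [0.0137, -0.0185, -0.0895], 'grasp_force': 0.0, 'width': -0.0048}
```

View pics/m4.png

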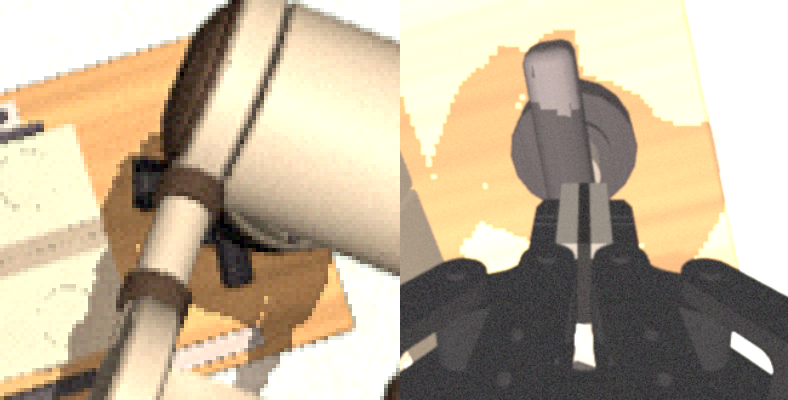

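Run:
```python
from h import *
a=.218;c=np.array([.5641,-.0961]);x=np.array([np.cos(a),np.sin(a)]);y=np.array([np.sin(a),-np.cos(a)])
for fx in(-.011,0,.011):
  for z in(.207,.22,.24,.26): print(fx,z,[proj('w1',[*(c+x*fx+y*s*.0427),z]).tolist() for s in(1,-1)])
w=pickle.load(open('w1.pkl','rb'));print(-w['R'].T@w['t'],w['R'])
```

```text
-0.011 0.207 [[420.1, 318.6], [224.4, 318.5]]
-0.011 0.22 [[427.2, 333.3], [217.3, 333.2]]
-0.011 0.24 [[440.3, 360.7], [204.3, 360.5]]
-0.011 0.26 [[457.2, 395.8], [187.5, 395.6]]
0 0.207 [[421.9, 295.3], [222.7, 295.3]]
0 0.22 [[429.2, 308.7], [215.4, 308.6]]
0 0.24 [[442.9, 333.5], [201.8, 333.3]]
0 0.26 [[460.5, 365.5], [184.2, 365.3]]
0.011 0.207 [[423.7, 271.3], [220.9, 271.2]]
0.011 0.22 [[431.3, 283.1], [213.3, 283.0]]
0.011 0.24 [[445.5, 305.1], [199.2, 305.0]]
0.011 0.26 [[464.0, 333.7], [180.8, 333.5]]
[ 0.63660755 -0.07990766  0.37425503] [[ 0.21619129 -0.97635011 -0.00134045]
 [-0.93358644 -0.2071237   0.2924314 ]
 [-0.28579307 -0.0619697  -0.95628556]]
```

The bar did not turn. The pictures put the real fingertips about 35 mm higher than the reported TCP implies. I'll go lower by feel, with the fingers open.

Call:
carry_out:
  deltas:
    - [[0.05, 0, 0.002, 0, 0.15], [0.05, 0, 0.002, 0, 0.15], [0.05, 0, 0.002, -0.01, 0.15], [0.05, 0, 0.002, -0.02, 0.15], [0.05, 0, 0.002, -0.02, 0.15]]

```text
t: 3.72
position: [0.568, -0.0963, 0.0448]
tool_rot: [-0.001, 0.996, 0.089, -0.001]
contact_force: [0.1, 1.5, 1.3]
width: 0.581
grasp_force: 0.0
```

Call:
carry_out:
  deltas:
    - [[0.05, 0, 0, -0.008, 0], [0.05, 0, 0, -0.012, 0], [0.03, 0, 0, -0.012, 0], [0, 0, 0, -0.012, 0], [0, 0, 0, -0.012, 0]]

```text
t: 4.35
position: [0.5688, -0.0945, 0.0347]
tool_rot: [-0.002, 0.996, 0.09, -0.0]
contact_force: [-1.2, 7.9, 3.3]
width: 0.201
grasp_force: 29.2
```

Run:
```python
from h import *
st()
```

```text
{'t': 4.35, 'q': [-0.376, 0.3504, 1.7219, 0.0036, 1.0719, 1.0136], 'qvel': [0.0002, -0.0015, 0.0026, -0.0024, -0.0007, 0.0], 'tau': [-3.9876, -41.7139, -29.7308, -1.6666, -1.3094, -0.0204], 'position': [0.5688, -0.0945, 0.0347], 'tool_rot': [-0.002, 0.996, 0.0896, -0.0005], 'contact_force': [-1.1919, 7.8616, 3.322], 'ft_torque': [1.3134, 0.3071, -0.0021], 'grasp_force': 29.184, 'width': 0.2008}
```

Gripped (opening 17 mm, 29 N). Now I'll turn it clockwise.

Call:
carry_out:
  deltas:
    - [[0, 0, 0.002, 0, -0.14], [0, 0, 0.002, 0, -0.28], [0, 0, 0.002, 0, -0.42], [0, 0, 0.002, 0, -0.56], [0, 0, 0.002, 0, -0.7]]
  force: 50

```text
t: 4.97
position: [0.5687, -0.0951, 0.0348]
tool_rot: [0.0, 0.966, -0.259, -0.001]
contact_force: [-3.7, -1.5, 2.6]
width: 0.191
grasp_force: 48.9
```

Call:
carry_out:
  deltas:
    - [[0, 0, 0, 0, -0.14], [0, 0, 0, 0, -0.28], [0, 0, 0, 0, -0.42], [0, 0, 0, 0, -0.54], [0, 0, 0, 0, -0.54]]

```text
t: 5.6
position: [0.5684, -0.0954, 0.0348]
tool_rot: [0.001, 0.863, -0.506, -0.001]
contact_force: [-4.5, -2.4, 3.0]
width: 0.185
grasp_force: 49.0
```

Run:
```python
from h import *
st()
```

```text
{'t': 5.6, 'q': [-0.3748, 0.3497, 1.7226, -0.0019, 1.0708, 2.2574], 'qvel': [-0.0019, -0.0004, -0.0016, 0.0011, 0.0, -0.0304], 'tau': [1.6885, -41.6763, -29.3618, 0.9461, -1.0115, 0.326], 'position': [0.5684, -0.0954, 0.0348], 'tool_rot': [0.0009, 0.8627, -0.5058, -0.0006], 'contact_force': [-4.4572, -2.3989, 2.9984], 'ft_torque': [-0.3788, 0.7447, -0.0171], 'grasp_force': 49.0007, 'width': 0.1846}
```

Call:
carry_out:
  deltas:
    - [[0, 0, 0, 0, -0.05], [0, 0, 0, 0, -0.08], [0, 0, 0, 0, -0.1], [0, 0, 0, 0, -0.1]]

```text
t: 6.1
position: [0.5683, -0.0954, 0.0348]
tool_rot: [0.001, 0.837, -0.548, -0.001]
contact_force: [-4.2, -2.3, 3.5]
width: 0.19
grasp_force: 49.6
```

Run:
```python
from h import *
st()
```

```text
{'t': 6.1, 'q': [-0.3748, 0.3496, 1.7227, -0.0023, 1.071, 2.356], 'qvel': [0.0004, 0.001, 0.0014, 0.0007, 0.0016, -0.0043], 'tau': [1.5552, -41.6119, -29.4025, 1.1418, -1.0648, 0.3441], 'position': [0.5683, -0.0954, 0.0348], 'tool_rot': [0.0012, 0.8368, -0.5476, -0.0006], 'contact_force': [-4.2038, -2.3242, 3.4749], 'ft_torque': [-0.3094, 0.7821, 0.3], 'grasp_force': 49.6111, 'width': 0.1902}
```

Call:
carry_out:
  deltas:
    - [[0.05, 0, 0, 0, 0], [0.06, 0, 0, 0, 0], [0.07, 0, 0, 0.03, 0], [0.07, 0, 0, 0.085, 0], [0.07, 0, 0.01, 0.14, 0]]

```text
t: 6.72
position: [0.5692, -0.0849, 0.176]
tool_rot: [-0.0, 0.836, -0.548, 0.0]
contact_force: [1.1, 0.3, 0.3]
width: 0.817
grasp_force: 0.0
```

Call:
carry_out:
  deltas:
    - [[0.07, -0.02, 0.05, 0, 0.15], [0.07, -0.035, 0.1, 0, 0.3], [0.07, -0.05, 0.15, 0, 0.45], [0.07, -0.06, 0.2, 0, 0.6], [0.07, -0.075, 0.25, 0, 0.75]]

```text
t: 7.35
position: [0.4941, 0.167, 0.1749]
tool_rot: [-0.0, 0.98, -0.201, 0.001]
contact_force: [1.3, -0.2, -1.0]
width: 0.822
grasp_force: 0.0
```

Call:
carry_out:
  deltas:
    - [[0.06, -0.012, 0.045, 0, 0.12], [0.06, -0.025, 0.09, 0, 0.24], [0.06, -0.038, 0.135, 0, 0.36], [0.06, -0.048, 0.18, 0, 0.36], [0.06, -0.048, 0.18, 0, 0.36]]

```text
t: 7.98
position: [0.4453, 0.3479, 0.1747]
tool_rot: [-0.001, 1.0, -0.023, 0.0]
contact_force: [-0.0, -0.3, -0.5]
width: 0.702
grasp_force: 0.0
```

Run:
```python
from h import *
st();w=snap('wrist','w5')['frame'][:,:,::-1];c=snap('top','t5')['frame'][180:330,300:400,::-1]
a=cv2.resize(w,(560,420));b=cv2.resize(cv2.convertScaleAbs(c,alpha=1.5),(240,360))
b=np.vstack([b,np.zeros((60,240,3),np.uint8)]);cv2.imwrite('pics/m5.png',np.hstack([a,b]))
```

```text
{'t': 7.975, 'q': [0.449, 0.1541, 1.6578, 0.0008, 1.3289, 2.0656], 'qvel': [-0.059, -0.0181, 0.0233, -0.0287, 0.0043, -0.0251], 'tau': [1.6869, -38.6073, -32.9205, 0.2968, -0.0421, 0.2223], 'position': [0.4453, 0.3479, 0.1747], 'tool_rot': [-0.0005, 0.9997, -0.023, 0.0002], 'contact_force': [-0.0115, -0.2585, -0.4537], 'ft_torque': [-0.0018, 0.0341, 0.0008], 'grasp_force': 0.0, 'width': 0.7024}
```

View pics/m5.png

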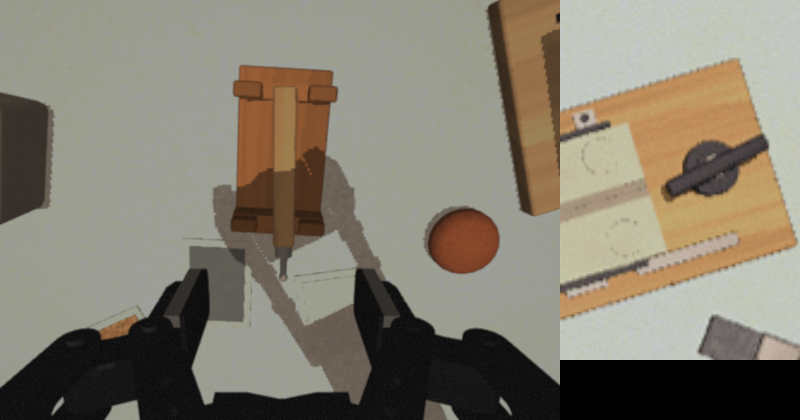

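The handle is now turned to the locked side. In the wrist view (at 0.875 scale), the stylus runs from (284,87) to (283,247) with the ball at (283,277), and the front prongs are at about (247,220) and (307,220).

Run:
```python
from h import *
P=lambda u,v:(u/.875,v/.875)
for n,p,z in[('rear',(284.5,87),.054),('front',(283,247),.054),('ball',(283,277),.045),('prFL outer',(232,231),.05),('prFL inner',(256,233),.05),('prFRi',(301,234),.05),('prFRo',(324,234),.05),('FLback',(235,209),.05),('RLo',(234,82),.05),('RLi',(261,82),.05),('RRi',(309,87),.05),('RRo',(338,87),.05)]:
  print(n,at('w5',P(*p),z))
```

```text
rear [0.5285 0.3421 0.054 ]
front [0.3999 0.349  0.054 ]
ball [0.3673 0.3504 0.045 ]
prFL outer [0.4149 0.3917 0.05  ]
prFL inner [0.4121 0.3714 0.05  ]
prFRi [0.4095 0.3332 0.05  ]
prFRo [0.4086 0.3136 0.05  ]
FLback [0.4342 0.3875 0.05  ]
RLo [0.534 0.38  0.05 ]
RLi [0.533  0.3596 0.05  ]
RRi [0.5278 0.3235 0.05  ]
RRo [0.5268 0.3015 0.05  ]
```

Call:
carry_out:
  deltas:
    - [[0.055, 0.003, -0.002, -0.05, -0.008], [0.055, 0.003, -0.002, -0.1, -0.008], [0.055, 0.003, -0.002, -0.145, -0.008], [0.055, 0.003, -0.002, -0.168, -0.008], [0.05, 0.003, -0.002, -0.176, -0.008]]
  force: 40

```text
t: 8.7
position: [0.4487, 0.3415, -0.003]
tool_rot: [0.001, 1.0, -0.03, -0.001]
contact_force: [-0.2, 0.5, 0.9]
width: 0.584
grasp_force: 0.0
```

Call:
carry_out:
  deltas:
    - [[0.03, 0, 0, 0, 0], [0.0, 0, 0, 0, 0], [0, 0, 0, 0, 0], [0, 0, 0, 0, 0]]

```text
t: 9.2
position: [0.4506, 0.3437, 0.0001]
tool_rot: [-0.0, 1.0, -0.029, 0.001]
contact_force: [-0.2, -1.9, 5.9]
width: 0.2
grasp_force: 40.7
```

Run:
```python
from h import *
st()
```

```text
{'t': 9.2, 'q': [0.4387, 0.3798, 1.7649, -0.0005, 0.9939, 2.0678], 'qvel': [-0.0011, 0.0008, -0.0025, -0.0015, 0.0014, 0.0006], 'tau': [0.637, -38.9755, -24.8866, 0.2947, -0.1708, -0.0242], 'position': [0.4506, 0.3437, 0.0001], 'tool_rot': [-0.0005, 0.9996, -0.029, 0.0014], 'contact_force': [-0.2447, -1.9035, 5.9243], 'ft_torque': [-0.2318, -0.0234, 0.023], 'grasp_force': 40.7462, 'width': 0.2}
```

Call:
carry_out:
  deltas:
    - [[0, 0, 0, 0.02, 0], [0, 0, 0, 0.04, 0], [0, 0, 0, 0.06, 0], [0, 0, 0, 0.06, 0], [0, 0, 0, 0.06, 0]]

```text
t: 9.82
position: [0.4487, 0.3431, 0.0582]
tool_rot: [0.0, 1.0, -0.029, -0.0]
contact_force: [-0.1, 0.6, -1.3]
width: 0.201
grasp_force: 39.9
```

Run:
```python
from h import *
st()
b=snap('scene','s6')['frame'][170:290,380:480,::-1];w=snap('wrist','w6')['frame'][:,:,::-1]
b=cv2.convertScaleAbs(b,alpha=1.5);cv2.imwrite('pics/m6.png',np.hstack([cv2.resize(b,(350,420),interpolation=3),cv2.resize(w,(450,420))]))
```

```text
{'t': 9.825, 'q': [0.4389, 0.2885, 1.7473, 0.0001, 1.1066, 2.0678], 'qvel': [0.0006, 0.0143, 0.0112, 0.0001, -0.0, -0.0004], 'tau': [-0.004, -42.2907, -30.3934, -0.0025, -0.042, -0.0002], 'position': [0.4487, 0.3431, 0.0582], 'tool_rot': [0.0001, 0.9996, -0.0291, -0.0004], 'contact_force': [-0.1416, 0.5746, -1.2808], 'ft_torque': [0.0352, 0.0155, 0.0144], 'grasp_force': 39.852, 'width': 0.2011}
```

View pics/m6.png

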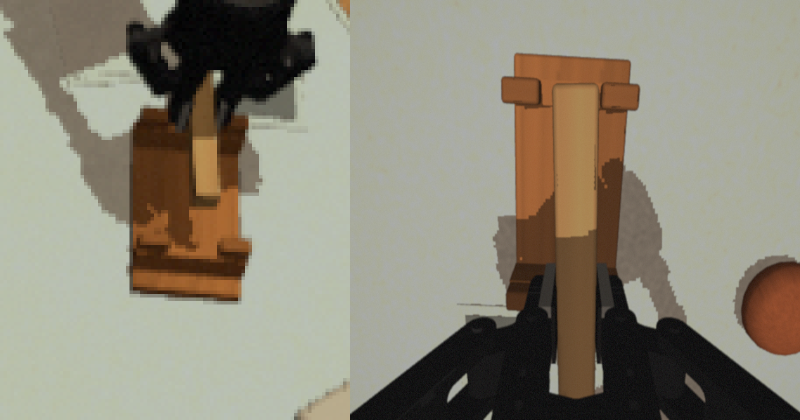

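The stylus is held level. The wrist is fixed pointing down, so I'll re-grip the stylus tilted. I'll lay its rear on the left front prong, let the ball drop to the table, and grip again.

Call:
carry_out:
  deltas:
    - [[0, -0.03, 0.02, 0, 0], [0, -0.071, 0.041, 0, 0], [0, -0.071, 0.041, -0.02, 0], [0, -0.071, 0.041, -0.036, 0], [0, -0.071, 0.041, -0.04, 0]]
  force: 20

```text
t: 10.55
position: [0.3773, 0.3833, 0.0166]
tool_rot: [0.001, 1.0, -0.029, -0.001]
contact_force: [-1.3, -0.4, -1.1]
width: 0.201
grasp_force: 39.9
```

Call:
carry_out:
  deltas:
    - [[0, 0, 0, -0.001, 0], [0, 0, 0, -0.002, 0], [0, 0, 0, -0.003, 0]]

```text
t: 10.92
position: [0.3788, 0.3844, 0.016]
tool_rot: [-0.0, 1.0, -0.029, 0.0]
contact_force: [-0.1, -0.2, -0.4]
width: 0.202
grasp_force: 39.9
```

```bash
cat >> h.py <<'E'
def mask(f):
    c=pickle.load(open(f'{f}.pkl','rb'))['frame'][:,:,::-1].copy(); return cv2.cvtColor(c,cv2.COLOR_BGR2HSV),c
E
python3 - <<'E'
from h import *
st()
snap('wrist','w7')
h,c=mask('w6')
# handle colours in w6 (picture scaled 450x420 from 640x480, offset 350)
for u,v in [(575,120),(575,200),(575,260),(530,150),(620,150),(450,100)]:
    x=int((u-350)*640/450);y=int(v*480/420);print((u,v),(x,y),h[y,x],c[y,x])
E
```

```text
{'t': 10.925, 'q': [0.5687, 0.2946, 1.8379, 0.0, 1.0079, 2.1981], 'qvel': [0.0016, 0.0144, 0.0052, 0.0001, -0.0159, 0.0005], 'tau': [-0.0365, -39.6035, -27.6844, -0.0059, 0.0057, -0.0001], 'position': [0.3788, 0.3844, 0.016], 'tool_rot': [-0.0003, 0.9996, -0.0293, 0.0005], 'contact_force': [-0.1095, -0.2131, -0.4247], 'ft_torque': [-0.0073, 0.0693, 0.0173], 'grasp_force': 39.898, 'width': 0.2018}
(575, 120) (320, 137) [ 17 134 170] [ 81 130 170]
(575, 200) (320, 228) [ 17 129 170] [ 84 134 170]
(575, 260) (320, 297) [ 15 132 108] [ 52  80 108]
(530, 150) (256, 171) [ 12 165 164] [ 58 101 164]
(620, 150) (384, 171) [ 12 165 141] [ 50  87 141]
(450, 100) (142, 114) [ 43  10 173] [166 173 170]
```

Call:
carry_out:
  deltas:
    - [[0, 0, 0, -0.002, 0], [0, 0, 0, -0.004, 0], [0, 0, 0, -0.004, 0]]
  force: 20

```text
t: 11.35
position: [0.3784, 0.3848, 0.0129]
tool_rot: [-0.0, 1.0, -0.029, 0.0]
contact_force: [-4.7, -1.8, 9.3]
width: 0.205
grasp_force: 41.5
```

Run:
```python
from h import *
st()
```

```text
{'t': 11.35, 'q': [0.5695, 0.3002, 1.8384, 0.0002, 1.0024, 2.1982], 'qvel': [-0.0003, -0.0003, -0.0004, -0.0004, -0.0014, -0.0001], 'tau': [-1.0234, -35.3545, -26.1488, -0.0975, -1.1324, -0.0637], 'position': [0.3784, 0.3848, 0.0129], 'tool_rot': [-0.0002, 0.9996, -0.029, 0.0002], 'contact_force': [-4.7381, -1.8061, 9.2776], 'ft_torque': [-0.3245, 0.377, -0.1176], 'grasp_force': 41.466, 'width': 0.2052}
```

Call:
carry_out:
  deltas:
    - [[0.026, 0, 0, 0, 0], [0.028, 0, 0, -0.003, 0], [0.028, 0, 0, -0.012, 0], [0.028, 0, 0, -0.012, 0]]
  force: 40

```text
t: 11.85
position: [0.3772, 0.3836, -0.0019]
tool_rot: [0.001, 1.0, -0.029, -0.001]
contact_force: [-0.1, -0.3, -0.8]
width: 0.328
grasp_force: 0.0
```

```bash
cat >> h.py <<'E'
def blob(f):
    # pale-wood blob of the handle in a wrist picture: top (rear) end row, columns there
    h,c=mask(f); r=c[:,:,2].astype(float); m=(np.abs(c[:,:,1]/np.maximum(r,1)-.775)<.05)&(np.abs(c[:,:,0]/np.maximum(r,1)-.48)<.07)&(r>60)
    m=cv2.morphologyEx(m.astype(np.uint8),cv2.MORPH_OPEN,np.ones((7,7)))
    n,l,s,ce=cv2.connectedComponentsWithStats(m)
    for i in np.argsort(-s[1:,4])[:3]+1: print(f,s[i],ce[i].round(0), [int(np.median(np.where(l[s[i,1]+k]==i)[0])) for k in(8,)], 'w',(l[s[i,1]+12]==i).sum())
E
python3 - <<'E'
from h import *
st();snap('wrist','w8')
for f in('w6','w7','w8'): blob(f)
E
```

```text
{'t': 11.85, 'q': [0.569, 0.3243, 1.8435, 0.0, 0.9764, 2.1981], 'qvel': [0.0006, -0.0136, -0.0113, -0.0, 0.0077, 0.0004], 'tau': [-0.0627, -39.6304, -26.8111, -0.0024, -0.0838, -0.0], 'position': [0.3772, 0.3836, -0.0019], 'tool_rot': [0.0007, 0.9996, -0.0292, -0.0011], 'contact_force': [-0.0646, -0.3338, -0.7818], 'ft_torque': [0.0489, -0.0005, 0.0121], 'grasp_force': 0.0, 'width': 0.3276}
w6 [ 296  101   53  171 7319] [326. 189.] [328] w 40
w7 [ 297  100   52  169 7076] [325. 185.] [328] w 39
```

Run:
```python
from h import *
for f in('w7','w8'):
    h,c=mask(f)
    print(f)
    for v in range(0,330,15): print(v,[tuple(int(k) for k in c[v,u]) for u in (260,285,300,320,340,360,385)])
```

```text
w7
0 [(171, 182, 180), (173, 181, 179), (162, 173, 172), (60, 103, 164), (62, 107, 173), (58, 100, 162), (53, 95, 151)]
15 [(174, 181, 180), (170, 180, 178), (153, 164, 164), (55, 99, 162), (59, 103, 169), (54, 98, 161), (54, 95, 152)]
30 [(176, 181, 180), (167, 181, 178), (153, 161, 164), (58, 100, 162), (58, 102, 169), (54, 101, 162), (53, 94, 154)]
45 [(169, 182, 180), (167, 183, 179), (112, 121, 133), (58, 102, 166), (58, 106, 170), (57, 103, 166), (53, 95, 156)]
60 [(167, 182, 180), (174, 183, 180), (93, 106, 126), (59, 103, 167), (60, 105, 171), (59, 105, 168), (55, 96, 159)]
75 [(168, 181, 179), (171, 183, 182), (72, 93, 124), (59, 103, 168), (57, 102, 168), (59, 103, 169), (56, 100, 161)]
90 [(170, 181, 179), (172, 184, 180), (52, 84, 131), (61, 104, 170), (57, 103, 170), (60, 103, 167), (56, 100, 163)]
105 [(176, 182, 180), (176, 183, 182), (80, 127, 176), (87, 139, 180), (87, 138, 180), (60, 106, 170), (59, 102, 165)]
120 [(174, 184, 183), (165, 183, 181), (80, 129, 177), (83, 137, 178), (85, 137, 180), (59, 105, 170), (56, 102, 166)]
135 [(169, 183, 182), (171, 184, 181), 
[... 3319 characters left out ...]
, 65, 103)]
240 [(181, 195, 193), (75, 119, 165), (77, 124, 169), (80, 131, 181), (80, 130, 179), (37, 64, 102), (36, 64, 100)]
255 [(166, 187, 186), (75, 121, 165), (76, 122, 170), (85, 132, 182), (82, 130, 181), (104, 117, 129), (80, 94, 110)]
270 [(104, 116, 126), (70, 115, 157), (79, 125, 171), (83, 133, 183), (58, 92, 125), (113, 128, 140), (108, 121, 133)]
285 [(102, 117, 131), (69, 111, 153), (75, 119, 165), (53, 82, 112), (49, 80, 109), (108, 123, 136), (108, 122, 134)]
300 [(66, 70, 72), (45, 70, 94), (47, 75, 103), (52, 81, 111), (54, 82, 113), (103, 115, 127), (104, 115, 127)]
315 [(51, 54, 58), (47, 60, 72), (52, 80, 106), (51, 81, 112), (52, 82, 113), (47, 49, 54), (44, 46, 50)]
```

Run:
```python
from h import *
from scipy.optimize import least_squares
h,c=mask('w8')
for v in (130,150,180,220,260): print(v,[int(x) for x in c[v,272:362:3,2]],[int(x) for x in c[v,272:362:3,1]])
for u in (310,330): print([int(x) for x in c[106:172:3,u,2]])
def pts(th,bx,z0=.004):
    psi=-.056; d=np.array([np.cos(psi)*np.cos(th),np.sin(psi)*np.cos(th),np.sin(th)]);n=np.array([-np.cos(psi)*np.sin(th),-np.sin(psi)*np.sin(th),np.cos(th)])
    B=np.array([bx,.384+.005,z0]);r=B+.162*d
    return proj('w8',r+.009*n),proj('w8',r-.009*n)
for th in(.2,.3,.4,.5,.6): print(th,[[p.tolist() for p in pts(th,bx)] for bx in(.29,.30,.31)], 'contact bx', .4129-((.046+.009/np.cos(th))/np.tan(th)))
```

```text
130 [189, 132, 120, 131, 130, 131, 131, 129, 127, 127, 125, 125, 124, 125, 124, 123, 125, 125, 127, 127, 123, 124, 124, 121, 121, 120, 116, 108, 127, 180] [192, 123, 88, 97, 94, 96, 95, 94, 93, 91, 91, 91, 89, 93, 90, 91, 91, 91, 92, 93, 90, 91, 88, 90, 87, 87, 86, 80, 82, 109]
150 [110, 122, 125, 133, 132, 134, 132, 134, 137, 137, 139, 137, 140, 136, 137, 136, 134, 134, 134, 132, 133, 135, 133, 133, 132, 129, 124, 117, 97, 179] [88, 90, 92, 98, 95, 98, 95, 96, 101, 99, 101, 100, 101, 99, 100, 99, 98, 96, 98, 96, 95, 99, 95, 98, 98, 95, 92, 86, 69, 109]
180 [120, 149, 158, 167, 165, 166, 166, 167, 165, 168, 169, 173, 172, 178, 176, 179, 181, 180, 180, 178, 179, 175, 178, 176, 176, 175, 165, 149, 110, 179] [97, 108, 115, 121, 119, 121, 121, 122, 119, 123, 122, 125, 124, 128, 128, 128, 131, 131, 131, 129, 130, 127, 132, 128, 127, 128, 119, 108, 80, 109]
220 [192, 159, 148, 161, 166, 167, 165, 166, 167, 171, 170, 171, 175, 177, 179, 180, 181, 183, 180, 179, 179, 177, 178, 178, 178, 172, 157, 113, 82, 104] [193, 156, 107, 116, 120, 121, 121, 120, 122, 125, 123, 123, 129, 129, 130, 131, 1
[... 568 characters left out ...]
186, 191, 184, 180, 176]
0.2 [[[319.9, 131.2], [320.0, 117.5]], [[317.7, 94.2], [318.1, 84.6]], [[315.5, 55.4], [316.1, 50.2]]] contact bx 0.1406734697939518
0.3 [[[319.8, 153.4], [319.9, 129.4]], [[317.4, 112.4], [317.8, 92.8]], [[314.8, 69.0], [315.5, 54.4]]] contact bx 0.2337397351303548
0.4 [[[319.7, 188.3], [319.8, 150.4]], [[317.0, 142.9], [317.4, 109.9]], [[314.1, 94.5], [314.9, 67.0]]] contact bx 0.28098837657827086
0.5 [[[319.7, 239.7], [319.7, 183.8]], [[316.6, 189.8], [317.0, 138.8]], [[313.2, 136.3], [314.2, 91.0]]] contact bx 0.3099250980148258
0.6 [[[319.7, 311.9], [319.7, 233.1]], [[316.1, 258.0], [316.6, 183.7]], [[312.2, 199.5], [313.3, 130.7]]] contact bx 0.3297226966642178
```

The stylus now leans at about 26° with the ball on the table. Now I'll grip it again.

Call:
carry_out:
  deltas:
    - [[0.02, 0, 0, 0, 0], [0.0, 0, 0, 0, 0], [0, 0, 0, 0, 0], [0, 0, 0, 0, 0]]
  force: 60

```text
t: 12.4
position: [0.3783, 0.3843, -0.0004]
tool_rot: [-0.0, 1.0, -0.029, 0.0]
contact_force: [-0.0, -0.2, 1.0]
width: 0.197
grasp_force: 59.1
```

Call:
carry_out:
  deltas:
    - [[0, 0, 0, 0.03, 0], [0, 0, 0, 0.08, 0], [0, 0, 0, 0.13, 0], [0, 0, 0, 0.16, 0], [0, 0, 0, 0.16, 0]]

```text
t: 13.02
position: [0.38, 0.3854, 0.1623]
tool_rot: [-0.002, 1.0, -0.029, 0.003]
contact_force: [0.3, -0.5, -1.7]
width: 0.196
grasp_force: 59.0
```

Run:
```python
from h import *
st();snap('wrist','w9');snap('scene','s9')
h,c=mask('w9')
for u in (310,320,330): print([int(x) for x in c[60:260:4,u,2]])
for v in(150,220):print([int(x) for x in c[v,272:362:3,2]],[int(x) for x in c[v,272:362:3,1]])
```

```text
{'t': 13.025, 'q': [0.5691, 0.0999, 1.7425, -0.0, 1.2929, 2.198], 'qvel': [-0.0023, 0.0459, 0.0645, 0.0003, -0.0185, 0.001], 'tau': [0.1278, -38.088, -33.5374, 0.0006, 0.1895, -0.0001], 'position': [0.38, 0.3854, 0.1623], 'tool_rot': [-0.0017, 0.9996, -0.0291, 0.0026], 'contact_force': [0.3254, -0.5173, -1.6874], 'ft_torque': [-0.0224, -0.0082, 0.0025], 'grasp_force': 58.9781, 'width': 0.1965}
[161, 159, 160, 162, 163, 161, 161, 161, 161, 162, 163, 161, 160, 159, 157, 146, 104, 109, 105, 106, 112, 112, 114, 119, 123, 153, 156, 145, 144, 143, 145, 142, 144, 145, 145, 144, 143, 145, 144, 145, 144, 144, 145, 142, 141, 145, 144, 144, 145, 145]
[150, 146, 148, 147, 147, 148, 146, 145, 149, 147, 146, 146, 147, 145, 149, 145, 101, 106, 108, 104, 109, 112, 113, 113, 121, 157, 160, 150, 148, 148, 149, 148, 148, 150, 149, 146, 148, 149, 150, 149, 149, 149, 147, 151, 150, 150, 150, 150, 152, 151]
[155, 155, 155, 155, 157, 156, 156, 154, 155, 153, 155, 158, 157, 157, 155, 151, 104, 102, 105, 105, 106, 108, 114, 112, 122, 156, 159, 156, 151, 151, 152, 152, 153, 152, 153, 153, 155, 154, 153, 152, 153, 154, 154, 154, 155, 155, 153, 154, 155, 153]
[161, 164, 157, 92, 104, 112, 116, 114, 116, 117, 118, 117, 116, 112, 112, 116, 114, 114, 114, 114, 114, 112, 112, 109, 110, 109, 108, 106, 105, 96] [162, 165, 159, 68, 77, 80, 83, 83, 83, 85, 84, 85, 84, 80, 80, 85, 83, 83, 84, 84, 83, 83, 83, 79, 80, 81, 80, 77, 75, 70]
[59, 61, 59, 59, 112, 129, 142, 141, 138, 139, 139, 143, 142, 144, 146, 147, 149, 152, 154, 153, 150, 152, 152, 150, 150, 149, 151, 146, 128, 97] [57, 57, 58, 56, 81, 91, 103, 103, 100, 102, 102, 104, 104, 105, 105, 106, 108, 111, 112, 112, 111, 110, 109, 108, 107, 107, 111, 104, 91, 70]
```

Run:
```python
from h import *
from scipy.optimize import least_squares
def fit(f,tcp,rows,dz):
    psi=-.058
    def pr(p):
        th,D=p; d=np.array([np.cos(psi)*np.cos(th),np.sin(psi)*np.cos(th),np.sin(th)]);n=np.array([-np.cos(psi)*np.sin(th),-np.sin(psi)*np.sin(th),np.cos(th)])
        B=np.array(tcp)+[-D*np.cos(psi),-D*np.sin(psi),dz];r=B+.162*d
        c=pickle.load(open(f+'.pkl','rb'));q=lambda X:(lambda p:p[1]/p[2])(c['mtx']@(c['R']@X+c['t']))
        return [q(r+.009*n)-rows[0],q(r-.009*n)-rows[1]]
    r=least_squares(pr,[.45,.077]);return r.x,r.fun
for dz in(.0,.0044,.009): print(dz,fit('w9',(.380,.3854,.1623),(158.5,122.5),dz))
print(fit('w8',(.3772,.3836,-.0019),(155.5,117),.0059))
```

```text
0.0 (array([0.43345546, 0.07899773]), array([2.84217094e-14, 2.98427949e-13]))
0.0044 (array([0.42074675, 0.07971454]), array([-4.54747351e-13, -1.98951966e-13]))
0.009 (array([0.40754355, 0.08043307]), array([2.84217094e-13, 2.55795385e-13]))
(array([0.43422403, 0.0770952 ]), array([3.41060513e-13, 3.55271368e-13]))
```

Call:
carry_out:
  deltas:
    - [[0, 0.012, -0.028, 0, 0.16], [0, 0.024, -0.056, 0, 0.32], [0, 0.036, -0.084, 0, 0.48], [0, 0.048, -0.112, 0, 0.64], [0, 0.06, -0.14, 0, 0.8]]

```text
t: 13.75
position: [0.437, 0.2429, 0.1569]
tool_rot: [-0.0, 0.931, 0.365, -0.002]
contact_force: [0.7, 0.7, -1.7]
width: 0.197
grasp_force: 59.0
```

Call:
carry_out:
  deltas:
    - [[0, 0.012, -0.028, 0, 0.16], [0, 0.024, -0.056, 0, 0.32], [0, 0.036, -0.084, 0, 0.48], [0, 0.048, -0.112, 0, 0.64], [0, 0.06, -0.14, 0, 0.8]]

```text
t: 14.38
position: [0.497, 0.1033, 0.1569]
tool_rot: [-0.002, 0.715, 0.699, -0.002]
contact_force: [-1.5, 0.6, -0.5]
width: 0.203
grasp_force: 59.0
```

Call:
carry_out:
  deltas:
    - [[0, 0.012, -0.028, 0, 0.16], [0, 0.022, -0.047, 0, 0.317], [0, 0.022, -0.047, -0.015, 0.317], [0, 0.022, -0.047, -0.025, 0.317], [0, 0.022, -0.047, -0.025, 0.317]]

```text
t: 15.0
position: [0.5182, 0.0583, 0.1322]
tool_rot: [-0.002, 0.598, 0.801, -0.001]
contact_force: [0.9, 0.4, -0.5]
width: 0.202
grasp_force: 59.0
```

Run:
```python
from h import *
st();snap('top','t10');snap('wrist','w10');snap('scene','s10')
```

```text
{'t': 15.0, 'q': [-0.1201, 0.0897, 1.8163, 0.0002, 1.2402, -0.4079], 'qvel': [0.0004, -0.0206, -0.0297, -0.0017, 0.008, -0.0081], 'tau': [-0.2518, -34.9046, -31.4436, -0.0031, -0.062, 0.0184], 'position': [0.5182, 0.0583, 0.1322], 'tool_rot': [-0.002, 0.5984, 0.8012, -0.0011], 'contact_force': [0.863, 0.3681, -0.5365], 'ft_torque': [0.0949, 0.0109, -0.0268], 'grasp_force': 59.0079, 'width': 0.2019}
```

```bash
cat >> h.py <<'E'
def feel(n=6):
    F=[];M=[];P=[]
    for i in range(n):
        s=manip.state();F.append(s['contact_force']);M.append(s['ft_torque']);P.append(s['position']);manip.capture('wrist')
    print('t',round(s['t'],2),'F',np.mean(F,0).round(2),'sd',np.std(F,0).round(2),'M',np.mean(M,0).round(3),'P',np.mean(P,0).round(4),'w',round(s['width'],3))
E
python3 - <<'E'
from h import *
from scipy.optimize import least_squares
T=lambda u,v:((u+.5)/3-.5+140,(v+.5)/3-.5+198)
S=lambda u,v:((u+.5)/3-.5+220,(v+.5)/3-.5+180)
def tri(obs):
    r=least_squares(lambda X:np.concatenate([proj(n,X)-np.array(p) for n,p in obs]),[.55,-.0,.09],diff_step=1e-3);return r.x.round(4),r.fun.round(1)
for n,a,b in[('-x-y',(612,262),(185,108)),('+x-y',(565,100),(222,228)),('+x+y',(360,160),(405,185)),('-x+y',(405,325),(362,68)),('g-y',(590,180),(208,165)),('g+y',(380,242),(382,125))]: print(n,tri([('t0',T(*a)),('s0',S(*b))]))
feel(8)
E
```

```text
-x-y (array([ 0.4878, -0.    ,  0.0913]), array([-21.5,   0.2,  18. ,   0.1]))
+x-y (array([ 0.6034, -0.    ,  0.0907]), array([-6.3,  0.2,  5.2,  0.2]))
+x+y (array([ 0.5613, -0.    ,  0.09  ]), array([ 62.2,  -0.2, -55.6,  -0.2]))
-x+y (array([ 0.4446, -0.    ,  0.09  ]), array([ 47.6,  -0.3, -40.8,  -0.3]))
g-y (array([ 0.5448, -0.    ,  0.09  ]), array([-14.4,   0.7,  10.1,   0.7]))
g+y (array([ 0.5025, -0.    ,  0.0898]), array([ 55.8,  -0. , -47.7,  -0.2]))
t 15.5 F [-0.27 -0.15 -0.65] sd [0.57 0.38 0.4 ] M [-0.025 -0.016  0.008] P [0.5205 0.0575 0.1349] w 0.196
```

Call:
carry_out:
  deltas:
    - [[0, 0.003, -0.001, -0.01, 0], [0, 0.003, -0.001, -0.018, 0], [0, 0.003, -0.001, -0.024, 0], [0, 0.003, -0.001, -0.026, 0]]

```text
t: 16.05
position: [0.5227, 0.0563, 0.1077]
tool_rot: [-0.001, 0.598, 0.801, -0.0]
contact_force: [0.7, -0.4, -0.8]
width: 0.196
grasp_force: 59.0
```

Run:
```python
from h import *
feel(5)
```

```text
t 16.25 F [-0.01 -0.2  -0.71] sd [0.38 0.1  0.23] M [-0.032  0.013  0.007] P [0.5231 0.0563 0.1082] w 0.201
```

Run:
```python
from h import *
from scipy.optimize import least_squares
T=lambda u,v:((u+.5)/3-.5+140,(v+.5)/3-.5+198)
S=lambda u,v:((u+.5)/3-.5+220,(v+.5)/3-.5+180)
def tri(obs):
    A=[];b=[]
    for n,p in obs:
        o,d=ray(n,p);d=d/np.linalg.norm(d);Q=np.eye(3)-np.outer(d,d);A.append(Q);b.append(Q@o)
    X=np.linalg.lstsq(np.vstack(A),np.hstack(b),rcond=None)[0];return X.round(4),[(proj(n,X)-np.array(p)).round(1).tolist() for n,p in obs]
for n,a,b in[('-x-y',(612,262),(185,108)),('+x-y',(565,100),(222,228)),('+x+y',(360,160),(405,185)),('-x+y',(405,325),(362,68)),('g-y',(590,180),(208,165)),('g+y',(380,242),(382,125))]: print(n,*tri([('t0',T(*a)),('s0',S(*b))]))
```

```text
-x-y [ 0.488  -0.0453  0.0918] [[-0.3, 0.0], [-0.2, -0.1]]
+x-y [ 0.6036 -0.0129  0.0922] [[-0.2, 0.0], [-0.2, 0.0]]
+x+y [0.5614 0.1339 0.0908] [[-0.5, 0.0], [-0.5, -0.0]]
-x+y [0.4447 0.1021 0.0898] [[-0.6, 0.0], [-0.4, -0.0]]
g-y [ 0.5463 -0.0275  0.0959] [[-1.4, -0.1], [-1.2, -0.1]]
g+y [0.5032 0.1184 0.091 ] [[0.1, -0.0], [0.1, -0.0]]
```

Triangulating the mould corners puts the top at about 0.091–0.092 m and nearly level, with seam_0 at about (0.543, −0.019).

Call:
carry_out:
  deltas:
    - [[0, -0.0025, 0, -0.007, 0], [0, -0.0025, 0, -0.012, 0], [0, -0.0025, 0, -0.014, 0], [0, -0.0025, 0, -0.015, 0], [0, -0.0025, 0, -0.016, 0]]

```text
t: 16.92
position: [0.5209, 0.0562, 0.0926]
tool_rot: [0.0, 0.598, 0.801, 0.0]
contact_force: [0.4, -0.4, -0.8]
width: 0.197
grasp_force: 59.0
```

Run:
```python
from h import *
feel(4)
```

```text
t 17.07 F [ 0.26 -0.03 -0.85] sd [0.29 0.29 0.34] M [-0.001  0.002 -0.006] P [0.5208 0.0563 0.0925] w 0.2
```

Call:
carry_out:
  deltas:
    - [[0, 0, 0, -0.0005, 0], [0, 0, 0, -0.001, 0], [0, 0, 0, -0.0015, 0], [0, 0, 0, -0.002, 0]]

```text
t: 17.62
position: [0.5207, 0.0563, 0.0905]
tool_rot: [0.0, 0.598, 0.801, 0.0]
contact_force: [-0.2, 0.5, -0.3]
width: 0.197
grasp_force: 59.0
```

Run:
```python
from h import *
feel(4)
```

```text
t 17.77 F [ 0.04 -0.04 -0.74] sd [0.49 0.58 0.63] M [ 0.017 -0.006  0.008] P [0.5207 0.0563 0.0904] w 0.201
```

Call:
carry_out:
  deltas:
    - [[0, 0, 0, -0.0005, 0], [0, 0, 0, -0.001, 0], [0, 0, 0, -0.0015, 0], [0, 0, 0, -0.0015, 0]]

```text
t: 18.32
position: [0.5211, 0.0563, 0.0893]
tool_rot: [0.0, 0.598, 0.801, 0.0]
contact_force: [0.9, 1.1, -0.2]
width: 0.195
grasp_force: 59.1
```

Run:
```python
from h import *
feel(4)
```

```text
t 18.48 F [1.1  0.91 0.71] sd [0.27 0.13 0.63] M [ 0.004 -0.213  0.06 ] P [0.5211 0.0563 0.0893] w 0.2
```

Contact made: about 1.5 N up and 1.3 N towards board +x, so the ball is on the −x flank. I'll shift towards +x.

Call:
carry_out:
  deltas:
    - [[0, 0.001, 0.0003, 0, 0], [0, 0.0019, 0.0006, -0.0005, 0], [0, 0.0019, 0.0006, -0.001, 0], [0, 0.0019, 0.0006, -0.0015, 0]]

```text
t: 19.02
position: [0.5226, 0.057, 0.0876]
tool_rot: [-0.0, 0.598, 0.801, 0.0]
contact_force: [-1.6, 0.4, 3.0]
width: 0.198
grasp_force: 59.4
```

```bash
cat >> h.py <<'E'
    F=np.mean(F,0)-[0,-.05,-.75]; print('across',(F@[.959,.284,0]).round(2),'along',(F@[-.284,.959,0]).round(2),'up',F[2].round(2))
E
python3 - <<'E'
from h import *
feel(4)
E
```

```text
t 19.18 F [-1.09  0.93  2.41] sd [0.32 0.65 0.6 ] M [-0.015  0.059 -0.014] P [0.5226 0.057  0.0876] w 0.192
across -0.77 along 1.25 up 3.16
```

Call:
carry_out:
  deltas:
    - [[0, -0.0008, 0.0021, 0, 0], [0, -0.0014, 0.0042, 0, 0], [0, -0.0021, 0.0063, 0, 0], [0, -0.0027, 0.0084, -0.0001, 0], [0, -0.0033, 0.0105, -0.0001, 0]]

```text
t: 19.85
position: [0.5195, 0.0673, 0.0876]
tool_rot: [0.0, 0.598, 0.801, -0.0]
contact_force: [0.7, -1.3, 2.3]
width: 0.196
grasp_force: 59.3
```

Run:
```python
from h import *
feel(4)
```

```text
t 20.0 F [ 0.2  -0.3   2.78] sd [0.49 0.75 0.41] M [-0.431 -0.143  0.005] P [0.5194 0.0677 0.0876] w 0.2
across 0.12 along -0.29 up 3.53
```

Call:
carry_out:
  deltas:
    - [[0, -0.0012, 0.0042, 0, 0], [0, -0.0025, 0.0084, 0, 0], [0, -0.0037, 0.0127, 0, 0], [0, -0.005, 0.0169, 0, 0], [0, -0.0062, 0.0211, 0, 0]]

```text
t: 20.68
position: [0.5131, 0.0885, 0.0875]
tool_rot: [0.0, 0.598, 0.801, -0.0]
contact_force: [0.3, -4.4, 2.2]
width: 0.2
grasp_force: 59.4
```

Run:
```python
from h import *
feel(4)
```

```text
t 20.82 F [-0.65 -0.3   4.74] sd [0.59 2.36 1.52] M [-0.525 -0.072 -0.041] P [0.5129 0.0894 0.0876] w 0.198
across -0.7 along -0.06 up 5.49
```

Call:
carry_out:
  deltas:
    - [[0, -0.0002, 0, 0.0006, 0], [0, -0.0011, 0.003, 0.0006, 0], [0, -0.002, 0.006, 0.0007, 0], [0, -0.0029, 0.009, 0.0008, 0], [0, -0.0037, 0.012, 0.0009, 0]]

```text
t: 21.5
position: [0.5093, 0.1007, 0.0882]
tool_rot: [-0.0, 0.598, 0.801, -0.0]
contact_force: [1.1, -1.9, 2.0]
width: 0.197
grasp_force: 59.3
```

Run:
```python
from h import *
feel(4)
```

```text
t 21.65 F [0.67 0.26 3.12] sd [0.35 1.23 0.81] M [-0.211 -0.237  0.033] P [0.5092 0.1012 0.0882] w 0.199
across 0.73 along 0.11 up 3.87
```

Call:
carry_out:
  deltas:
    - [[0, -0.0006, 0.0028, 0.0002, 0], [0, -0.0014, 0.0056, 0.0003, 0], [0, -0.0023, 0.0084, 0.0004, 0], [0, -0.0031, 0.0112, 0.0005, 0], [0, -0.0039, 0.014, 0.0006, 0]]

```text
t: 22.32
position: [0.5052, 0.1147, 0.0887]
tool_rot: [-0.0, 0.598, 0.801, -0.0]
contact_force: [0.4, -0.5, -0.2]
width: 0.199
grasp_force: 59.2
```

Run:
```python
from h import *
feel(4)
```

```text
t 22.48 F [-0.19  0.97  1.49] sd [0.47 0.95 0.99] M [-0.052 -0.022  0.012] P [0.5051 0.1151 0.0887] w 0.199
across 0.11 along 1.03 up 2.24
```

Call:
carry_out:
  deltas:
    - [[0, -0.0008, 0.0028, -0.0004, 0], [0, -0.0016, 0.0056, -0.0004, 0], [0, -0.0025, 0.0084, -0.0003, 0], [0, -0.0033, 0.0112, -0.0002, 0], [0, -0.0041, 0.014, -0.0002, 0]]

```text
t: 23.15
position: [0.5013, 0.1286, 0.0887]
tool_rot: [-0.0, 0.598, 0.801, -0.0]
contact_force: [-0.3, -2.6, 1.8]
width: 0.202
grasp_force: 59.2
```

Run:
```python
from h import *
feel(4)
```

```text
t 23.3 F [-1.25 -0.22  2.29] sd [0.57 1.38 0.71] M [-0.29   0.156 -0.094] P [0.5012 0.129  0.0887] w 0.199
across -1.25 along 0.19 up 3.04
```

Call:
carry_out:
  deltas:
    - [[0, -0.0011, 0.0028, 0, 0], [0, -0.0019, 0.0056, 0, 0], [0, -0.0028, 0.0084, 0, 0], [0, -0.0036, 0.0112, 0.0001, 0], [0, -0.0044, 0.014, 0.0001, 0]]

```text
t: 23.98
position: [0.497, 0.1426, 0.0888]
tool_rot: [0.0, 0.598, 0.801, -0.0]
contact_force: [0.5, -2.2, 1.4]
width: 0.198
grasp_force: 59.3
```

Run:
```python
from h import *
feel(4)
```

```text
t 24.12 F [-0.86  0.36  2.47] sd [0.92 1.57 0.69] M [-0.278  0.075 -0.025] P [0.4969 0.143  0.0889] w 0.196
across -0.71 along 0.63 up 3.22
```

Steady at about 3 N, so I'll continue.

Call:
carry_out:
  deltas:
    - [[0, -0.0009, 0.0028, 0, 0], [0, -0.0018, 0.0056, 0, 0], [0, -0.0026, 0.0084, 0.0001, 0], [0, -0.0034, 0.0112, 0.0001, 0], [0, -0.0043, 0.014, 0.0002, 0]]

```text
t: 24.8
position: [0.4927, 0.1566, 0.089]
tool_rot: [0.0, 0.598, 0.801, -0.0]
contact_force: [1.2, -2.3, 1.5]
width: 0.198
grasp_force: 59.3
```

Run:
```python
from h import *
feel(4)
```

```text
t 24.95 F [-0.37 -0.02  2.84] sd [0.99 1.38 0.78] M [-0.286 -0.028  0.   ] P [0.4926 0.1571 0.0891] w 0.2
across -0.34 along 0.13 up 3.59
```

Call:
carry_out:
  deltas:
    - [[0, -0.0009, 0.0028, 0, 0], [0, -0.0017, 0.0056, 0.0001, 0], [0, -0.0026, 0.0084, 0.0001, 0], [0, -0.0034, 0.0112, 0.0002, 0], [0, -0.0042, 0.014, 0.0003, 0]]

```text
t: 25.62
position: [0.4885, 0.1707, 0.0893]
tool_rot: [-0.0, 0.598, 0.801, -0.0]
contact_force: [0.5, -3.4, 0.9]
width: 0.199
grasp_force: 59.3
```

Run:
```python
from h import *
feel(4)
```

```text
t 25.77 F [-0.15 -0.62  2.38] sd [0.61 1.73 0.91] M [-0.192 -0.025 -0.013] P [0.4883 0.1711 0.0893] w 0.198
across -0.31 along -0.51 up 3.13
```

Call:
carry_out:
  deltas:
    - [[0, -0.0008, 0.0026, 0, 0], [0, -0.0015, 0.0052, 0.0001, 0], [0, -0.0023, 0.0078, 0.0001, 0], [0, -0.0031, 0.0104, 0.0002, 0], [0, -0.0038, 0.0128, 0.0002, 0]]

```text
t: 26.45
position: [0.4846, 0.1834, 0.0895]
tool_rot: [-0.0, 0.598, 0.801, -0.0]
contact_force: [0.8, -1.5, 1.9]
width: 0.197
grasp_force: 59.3
```

Run:
```python
from h import *
feel(5)
```

```text
t 26.65 F [-0.37  0.45  2.48] sd [0.63 1.01 0.41] M [-0.227 -0.02  -0.019] P [0.4845 0.1838 0.0895] w 0.197
across -0.21 along 0.59 up 3.23
```

Call:
carry_out:
  deltas:
    - [[0, -0.0006, 0.002, 0, 0], [0, -0.0012, 0.004, 0, 0], [0, -0.0012, 0.004, 0, 0]]

```text
t: 27.08
position: [0.4835, 0.1875, 0.0895]
tool_rot: [-0.0, 0.598, 0.801, 0.0]
contact_force: [-0.1, -0.9, 2.2]
width: 0.199
grasp_force: 59.3
```

Run:
```python
from h import *
feel(4)
c=snap('scene','s20');p=[proj('s20',(X[0],X[1],.092)) for X in [(.5057,.1077),(.5043,.1125),(.503,.118)]];print(p)
h,im=mask('s20')
u,v=p[0].astype(int)
for y in range(v-10,v+12,2): print(y,[int(x) for x in im[y,u-16:u+18:2,2]])
```

```text
t 27.23 F [-0.34 -0.32  2.47] sd [0.38 0.34 0.33] M [-0.285 -0.025 -0.031] P [0.4835 0.1875 0.0895] w 0.198
across -0.4 along -0.16 up 3.22
[array([342.8, 221.9]), array([344.7, 221.5]), array([346.9, 221. ])]
211 [122, 123, 122, 122, 122, 122, 123, 123, 123, 120, 78, 83, 82, 84, 122, 98, 66]
213 [122, 123, 122, 123, 122, 123, 122, 122, 123, 123, 123, 83, 85, 83, 76, 78, 69]
215 [111, 118, 122, 117, 121, 123, 122, 123, 123, 123, 123, 60, 82, 82, 53, 53, 63]
217 [122, 122, 123, 123, 122, 123, 121, 122, 123, 123, 117, 66, 83, 79, 53, 49, 45]
219 [122, 122, 122, 122, 122, 123, 120, 118, 116, 113, 110, 81, 91, 67, 72, 44, 81]
221 [123, 122, 121, 118, 116, 112, 111, 112, 113, 114, 79, 72, 60, 82, 83, 80, 81]
223 [116, 114, 113, 112, 111, 112, 112, 109, 107, 107, 100, 112, 70, 82, 82, 87, 83]
225 [114, 113, 113, 109, 106, 106, 106, 107, 122, 123, 123, 122, 75, 58, 82, 85, 82]
227 [108, 106, 107, 106, 121, 123, 122, 122, 122, 122, 122, 122, 112, 79, 82, 100, 81]
229 [122, 123, 122, 123, 122, 122, 122, 122, 123, 123, 121, 122, 123, 79, 75, 119, 81]
231 [123, 123, 122, 123, 122, 122, 121, 123, 116, 122, 123, 122, 122, 92, 74, 82, 84]
```

Run:
```python
from h import *
_,a=mask('s20');_,b=mask('s0')
for nm,im in(('s20',a),('s0',b)):
  print(nm)
  for y in range(215,228): print(y,' '.join(f'{int(x[2]):3d}/{int(x[0]):3d}' for x in im[y,334:356]))
c=np.array([.5244,.04445]);d=np.array([-.284,.959])
for k in(-.02,-.01,-.004,0,.004,.008,.012): 
  X=c+d*(.066+k);print(k,proj('s20',[*X,.0905]),proj('s20',[*X,.0865]),proj('s20',[*X,.0945]))
```

```text
s20
215 121/ 97 122/ 97 123/ 98 123/ 98 122/ 97 123/ 98 123/ 98 123/ 99 123/ 99 123/ 99 123/ 99 122/ 89 123/ 63  79/ 35  60/ 38  80/ 63  82/ 66  81/ 65  82/ 65  62/ 49  53/ 42  53/ 42
216 121/ 95 124/ 98 122/ 96 122/ 97 123/ 98 123/ 99 122/ 98 123/ 98 123/100 123/ 99 122/ 98 122/ 99 122/ 71  77/ 34  69/ 38  82/ 64  83/ 65  82/ 65  77/ 60  65/ 50  55/ 44  54/ 42
217 122/ 97 122/ 97 123/ 98 123/ 98 121/ 98 123/ 98 122/ 98 123/ 98 123/ 99 122/ 98 123/ 98 121/ 96 117/ 81  75/ 39  66/ 29  78/ 56  83/ 66  89/ 71  79/ 63  58/ 46  53/ 42  51/ 40
218 123/ 97 123/ 98 122/ 98 122/ 97 122/ 98 122/ 97 122/ 98 121/ 96 120/ 95 118/ 92 119/ 92 116/ 88 110/ 81  72/ 37  67/ 34  81/ 59  87/ 69  93/ 75  88/ 71  61/ 48  54/ 47  48/ 39
219 122/ 97 122/ 97 123/ 98 120/ 95 120/ 94 119/ 93 118/ 92 116/ 88 116/ 88 113/ 83 113/ 83 113/ 83 110/ 81  86/ 60  81/ 60  94/ 75  91/ 73  82/ 65  67/ 54  69/ 55  72/ 61  59/ 47
220 121/ 95 120/ 93 119/ 93 115/ 87 115/ 88 112/ 81 112/ 82 112/ 82 113/ 83 113/ 84 113/ 83 103/ 75  99/ 76 103/ 83  91/ 74  82/ 63  68/ 53  73/ 58  66/ 52  83/ 66  84/ 66  75/ 59
221 116/ 87 112/
[... 3217 characters left out ...]
3 121/113
226 106/ 80 110/ 85 113/ 88 114/ 88 121/ 95 121/ 95 122/ 96 121/ 96 121/ 96 121/ 96 121/ 96 121/ 96 121/ 96 121/ 97 121/ 97 121/ 97 120/ 71 120/ 60 115/ 72 120/110 121/114 121/113
227 120/ 93 121/ 95 121/ 95 121/ 96 122/ 96 121/ 95 121/ 96 121/ 96 121/ 95 122/ 95 121/ 96 120/ 95 121/ 96 120/ 96 121/ 96 121/ 97 122/ 88 121/ 68 121/ 63 119/100 121/113 121/115
-0.02 [335.1 224.1] [335. 225.] [335.2 223.2]
-0.01 [338.9 223.2] [338.9 224.1] [339.  222.3]
-0.004 [341.2 222.6] [341.2 223.5] [341.3 221.7]
0 [342.8 222.2] [342.7 223.1] [342.9 221.3]
0.004 [344.3 221.9] [344.2 222.8] [344.4 221. ]
0.008 [345.9 221.5] [345.8 222.4] [346.  220.6]
0.012 [347.4 221.1] [347.3 222. ] [347.5 220.2]
```

The image shows the ball about 5 mm further along than my estimate, so seam_0 was only marginally touched. There is time to spare, so I'll lift, go back and repeat the pass starting a little earlier.

Call:
carry_out:
  deltas:
    - [[0, 0, 0, 0.006, 0], [0, 0, 0, 0.014, 0], [0, 0.0135, -0.0457, 0.014, 0], [0, 0.027, -0.0914, 0.014, 0], [0, 0.0406, -0.1371, 0.012, 0]]

```text
t: 27.95
position: [0.5247, 0.0489, 0.1022]
tool_rot: [0.0, 0.598, 0.801, 0.0]
contact_force: [-0.5, 0.6, -0.9]
width: 0.197
grasp_force: 59.0
```

Call:
carry_out:
  deltas:
    - [[0, 0, 0, -0.006, 0], [0, 0, 0, -0.011, 0], [0, 0, 0, -0.012, 0], [0, 0, 0, -0.013, 0], [0, 0, 0, -0.0136, 0]]

```text
t: 28.58
position: [0.5242, 0.0508, 0.0881]
tool_rot: [0.0, 0.598, 0.802, 0.0]
contact_force: [0.3, 0.8, -0.0]
width: 0.201
grasp_force: 59.0
```

Run:
```python
from h import *
feel(5);snap('scene','s21')
_,a=mask('s21');_,b=mask('s0')
c=np.array([.5244,.04445]);d=np.array([-.284,.959])
for k in(-.011,-.006,0,.006,.02): print(k,proj('s21',[*(c+d*(k-.066)),.0905]))
for y in range(228,240): print(y,' '.join(f'{int(x[2]):3d}/{int(x[0]):3d}' for x in a[y,284:304]),'|',' '.join(f'{int(x[2]):3d}' for x in b[y,284:304]))
```

```text
t 28.77 F [-0.1   0.86  0.03] sd [0.32 0.42 0.24] M [ 0.065 -0.094  0.033] P [0.5243 0.0506 0.0881] w 0.201
across 0.16 along 0.9 up 0.78
-0.011 [287.1 235.7]
-0.006 [289.  235.3]
0 [291.4 234.7]
0.006 [293.8 234.1]
0.02 [299.3 232.8]
228  43/ 31  92/ 71 119/ 95 122/ 97 122/ 98 122/ 97 122/ 97 122/ 97 122/ 97 122/ 96 100/ 77  77/ 56  73/ 53  67/ 49  58/ 43  52/ 41  51/ 41  51/ 32 116/ 51 100/ 42 |  44  92 118 121 122 121 121 121 121 121 121 121 122 121 121 122 121 121 120 119
229  43/ 29  68/ 50 118/ 94 122/ 97 122/ 97 121/ 97 122/ 97 121/ 96 121/ 96 121/ 96 122/ 97  81/ 59  74/ 53  61/ 46  53/ 41  52/ 42  54/ 42  67/ 51 118/ 57 116/ 49 |  46  67 117 122 122 121 121 121 120 121 121 120 122 121 119 119 118 116 114 113
230  44/ 29  40/ 29 110/ 87 121/ 96 122/ 98 121/ 97 121/ 96 121/ 96 122/ 96 121/ 95 119/ 93  79/ 59  69/ 50  60/ 46  70/ 56  69/ 55  68/ 54  82/ 65 101/ 55  90/ 38 |  46  41 110 121 121 122 121 121 122 120 120 119 118 116 116 113 112 111 112 112
231  48/ 29  42/ 30  93/ 72 119/ 95 122/ 97 121/ 96 120/ 94 120/ 94 119/ 91 117/ 89 109/ 84  89/ 68  77/ 61  59/ 46  80/ 64  84
[... 1386 characters left out ...]
78/ 56 104/ 78 100/ 75 100/ 77 111/ 87 115/ 90 115/ 90 121/ 97 122/ 98 122/ 97 122/ 96 121/ 95 121/ 96 121/ 95 121/ 96 121/ 96 |  82  75  49  53  78 104  99 107 111 114 114 121 121 121 121 121 121 121 121 121
238 102/ 51  80/ 35  57/ 31  44/ 30  58/ 41 110/ 86 115/ 91 121/ 97 121/ 98 122/ 98 122/ 98 122/ 98 122/ 97 122/ 98 122/ 98 122/ 96 121/ 96 122/ 97 122/ 96 122/ 97 | 101  79  58  43  58 110 114 121 121 121 121 121 121 121 121 121 122 121 122 121
239 122/ 65  84/ 38  69/ 33  45/ 28  42/ 29 110/ 88 121/ 97 121/ 97 122/ 98 122/ 98 122/ 98 122/ 98 122/ 98 121/ 97 122/ 98 122/ 97 122/ 97 122/ 96 118/ 93 122/ 97 | 121  84  69  45  40 110 121 121 122 122 121 122 121 121 121 122 121 121 117 120
```

The ball is now confirmed at seam_0 (image column 291). I'll press to 3 N and repeat the sweep.

Call:
carry_out:
  deltas:
    - [[0, 0, 0, -0.0003, 0], [0, 0, 0, -0.0006, 0], [0, 0, 0, -0.0006, 0]]

```text
t: 29.25
position: [0.5245, 0.0502, 0.0876]
tool_rot: [0.0, 0.598, 0.801, 0.0]
contact_force: [0.8, 1.5, 1.7]
width: 0.2
grasp_force: 59.2
```

Run:
```python
from h import *
feel(5)
```

```text
t 29.45 F [0.61 1.62 2.47] sd [0.37 0.29 0.42] M [ 0.048 -0.172  0.089] P [0.5244 0.0502 0.0876] w 0.196
across 1.06 along 1.43 up 3.22
```

Call:
carry_out:
  deltas:
    - [[0, -0.0006, 0.003, 0, 0], [0, -0.0015, 0.006, 0, 0], [0, -0.0024, 0.009, 0, 0], [0, -0.0033, 0.012, 0, 0], [0, -0.0042, 0.015, 0.0001, 0]]

```text
t: 30.12
position: [0.52, 0.0652, 0.0875]
tool_rot: [0.0, 0.598, 0.801, -0.0]
contact_force: [1.1, -2.8, 1.3]
width: 0.196
grasp_force: 59.3
```

Run:
```python
from h import *
feel(3)
```

```text
t 30.23 F [ 0.75 -0.68  3.  ] sd [0.25 1.56 1.2 ] M [-0.42  -0.231  0.038] P [0.5198 0.0657 0.0875] w 0.197
across 0.54 along -0.82 up 3.75
```

Call:
carry_out:
  deltas:
    - [[0, -0.0009, 0.003, 0.0001, 0], [0, -0.0018, 0.006, 0.0002, 0], [0, -0.0027, 0.009, 0.0003, 0], [0, -0.0036, 0.012, 0.0003, 0], [0, -0.0045, 0.015, 0.0004, 0]]

```text
t: 30.9
position: [0.5154, 0.0804, 0.0878]
tool_rot: [0.0, 0.598, 0.801, -0.0]
contact_force: [1.5, -2.4, 2.2]
width: 0.199
grasp_force: 59.4
```

Run:
```python
from h import *
feel(4)
```

```text
t 31.05 F [0.86 0.29 2.87] sd [0.56 1.59 0.52] M [-0.222 -0.249  0.069] P [0.5152 0.0809 0.0878] w 0.2
across 0.92 along 0.08 up 3.62
```

Good. I'll continue, rising about 0.4 mm per 15 mm for the next stretch.

Call:
carry_out:
  deltas:
    - [[0, -0.0006, 0.003, 0.0001, 0], [0, -0.0015, 0.006, 0.0002, 0], [0, -0.0024, 0.009, 0.0002, 0], [0, -0.0033, 0.012, 0.0003, 0], [0, -0.0042, 0.015, 0.0004, 0]]

```text
t: 31.72
position: [0.511, 0.0954, 0.0881]
tool_rot: [-0.0, 0.598, 0.801, -0.0]
contact_force: [0.6, -2.5, 1.8]
width: 0.199
grasp_force: 59.3
```

Run:
```python
from h import *
feel(3)
```

```text
t 31.82 F [-0.18 -0.21  2.69] sd [0.61 1.67 0.72] M [-0.305 -0.105  0.005] P [0.5109 0.0958 0.0881] w 0.197
across -0.22 along -0.1 up 3.44
```

Call:
carry_out:
  deltas:
    - [[0, -0.0008, 0.003, 0, 0], [0, -0.0017, 0.006, 0.0001, 0], [0, -0.0026, 0.009, 0.0001, 0], [0, -0.0035, 0.012, 0.0002, 0], [0, -0.0044, 0.015, 0.0002, 0]]

```text
t: 32.5
position: [0.5066, 0.1104, 0.0883]
tool_rot: [-0.0, 0.598, 0.801, -0.0]
contact_force: [0.1, -1.9, 2.0]
width: 0.197
grasp_force: 59.3
```

Run:
```python
from h import *
feel(4)
```

```text
t 32.65 F [-0.65 -0.18  2.77] sd [0.54 1.15 0.45] M [-0.27   0.05  -0.048] P [0.5065 0.1108 0.0884] w 0.2
across -0.66 along 0.06 up 3.52
```

Call:
carry_out:
  deltas:
    - [[0, -0.001, 0.003, 0, 0], [0, -0.0019, 0.006, 0.0001, 0], [0, -0.0028, 0.009, 0.0001, 0], [0, -0.0037, 0.012, 0.0002, 0], [0, -0.0045, 0.015, 0.0002, 0]]

```text
t: 33.33
position: [0.5022, 0.1253, 0.0886]
tool_rot: [-0.0, 0.598, 0.801, -0.0]
contact_force: [-0.3, -2.2, 1.4]
width: 0.2
grasp_force: 59.3
```

Run:
```python
from h import *
feel(3)
```

```text
t 33.42 F [-0.43 -0.59  2.58] sd [0.41 1.17 0.89] M [-0.328  0.057 -0.044] P [0.5021 0.1257 0.0886] w 0.197
across -0.56 along -0.39 up 3.33
```

Call:
carry_out:
  deltas:
    - [[0, -0.001, 0.003, 0, 0], [0, -0.0019, 0.006, 0.0001, 0], [0, -0.0028, 0.009, 0.0001, 0], [0, -0.0037, 0.012, 0.0002, 0], [0, -0.0045, 0.015, 0.0003, 0]]

```text
t: 34.1
position: [0.4977, 0.1404, 0.0889]
tool_rot: [-0.0, 0.598, 0.801, -0.0]
contact_force: [-0.6, -1.9, 1.6]
width: 0.198
grasp_force: 59.3
```

Run:
```python
from h import *
feel(4)
```

```text
t 34.25 F [-0.76  0.08  2.57] sd [0.43 1.25 0.75] M [-0.237  0.106 -0.081] P [0.4976 0.1408 0.0889] w 0.201
across -0.69 along 0.34 up 3.32
```

Call:
carry_out:
  deltas:
    - [[0, -0.001, 0.003, 0, 0], [0, -0.0019, 0.006, 0, 0], [0, -0.0028, 0.009, 0.0001, 0], [0, -0.0037, 0.012, 0.0001, 0], [0, -0.0046, 0.015, 0.0002, 0]]

```text
t: 34.92
position: [0.4932, 0.1553, 0.0891]
tool_rot: [0.0, 0.598, 0.801, -0.0]
contact_force: [-0.4, -1.8, 1.4]
width: 0.2
grasp_force: 59.3
```

Run:
```python
from h import *
feel(3)
```

```text
t 35.02 F [-0.78 -0.17  2.28] sd [0.52 1.19 0.71] M [-0.241  0.075 -0.052] P [0.493  0.1557 0.0891] w 0.197
across -0.78 along 0.1 up 3.03
```

Call:
carry_out:
  deltas:
    - [[0, -0.0009, 0.003, 0, 0], [0, -0.0018, 0.006, 0.0001, 0], [0, -0.0027, 0.009, 0.0002, 0], [0, -0.0036, 0.012, 0.0002, 0], [0, -0.0045, 0.015, 0.0003, 0]]

```text
t: 35.7
position: [0.4886, 0.1704, 0.0894]
tool_rot: [-0.0, 0.598, 0.801, -0.0]
contact_force: [-0.7, -1.3, 0.2]
width: 0.199
grasp_force: 59.3
```

Run:
```python
from h import *
feel(3)
```

```text
t 35.8 F [-0.78 -0.04  1.27] sd [0.12 0.96 0.78] M [-0.233  0.033 -0.029] P [0.4885 0.1707 0.0894] w 0.197
across -0.75 along 0.23 up 2.02
```

Call:
carry_out:
  deltas:
    - [[0, -0.0006, 0.002, 0, 0], [0, -0.0012, 0.004, 0, 0], [0, -0.0018, 0.006, 0, 0], [0, -0.0024, 0.008, 0.0001, 0], [0, -0.0024, 0.008, 0.0001, 0]]

```text
t: 36.48
position: [0.4862, 0.1786, 0.0895]
tool_rot: [-0.0, 0.598, 0.801, 0.0]
contact_force: [-0.3, -0.1, 2.6]
width: 0.197
grasp_force: 59.3
```

Run:
```python
from h import *
feel(5)
```

```text
t 36.67 F [-0.69  0.73  2.41] sd [0.29 0.59 0.28] M [-0.109  0.1   -0.054] P [0.4862 0.1786 0.0895] w 0.198
across -0.44 along 0.95 up 3.16
```

Both ends are covered with about 3 N throughout. Now I'll lift and carry the stylus back to the rest.

Call:
carry_out:
  deltas:
    - [[0, 0, 0, 0.01, 0], [0, 0, 0, 0.035, 0], [0, 0, 0, 0.07, -0.1], [0, -0.003, 0.015, 0.08, -0.26], [0, -0.006, 0.03, 0.08, -0.42]]

```text
t: 37.35
position: [0.4812, 0.2085, 0.1714]
tool_rot: [0.001, 0.754, 0.657, 0.001]
contact_force: [0.8, 0.2, -0.6]
width: 0.2
grasp_force: 59.0
```

Call:
carry_out:
  deltas:
    - [[0, -0.005, 0.025, 0, -0.16], [0, -0.01, 0.05, 0, -0.32], [0, -0.015, 0.075, 0, -0.48], [0, -0.02, 0.1, 0, -0.64], [0, -0.024, 0.12, 0, -0.8]]

```text
t: 37.98
position: [0.456, 0.329, 0.1697]
tool_rot: [-0.0, 0.95, 0.312, -0.0]
contact_force: [0.4, -0.1, -0.6]
width: 0.196
grasp_force: 59.0
```

Call:
carry_out:
  deltas:
    - [[0, -0.003, 0.01, 0, -0.16], [0, -0.005, 0.02, 0, -0.32], [0, -0.005, 0.02, 0, -0.48], [0, -0.005, 0.02, 0, -0.64], [0, -0.005, 0.02, 0, -0.732]]

```text
t: 38.6
position: [0.4512, 0.3481, 0.1697]
tool_rot: [-0.0, 0.999, -0.048, -0.0]
contact_force: [0.6, -0.5, -0.7]
width: 0.2
grasp_force: 59.0
```

Run:
```python
from h import *
feel(3);st()
```

```text
t 38.7 F [ 0.44 -0.18 -0.48] sd [0.4  0.41 0.18] M [-0.022 -0.005  0.019] P [0.4512 0.3481 0.1697] w 0.2
across 0.38 along -0.25 up 0.27
{'t': 38.75, 'q': [0.445, 0.1717, 1.6481, 0.0001, 1.3218, 2.1075], 'qvel': [-0.0017, -0.0, 0.0001, -0.0012, -0.0025, -0.013], 'tau': [0.0135, -39.8874, -32.8756, -0.0023, -0.0026, 0.1784], 'position': [0.4513, 0.3481, 0.1697], 'tool_rot': [-0.0, 0.9989, -0.0458, -0.0], 'contact_force': [-0.0385, 0.9159, -1.2358], 'ft_torque': [0.0222, 0.0086, 0.0636], 'grasp_force': 59.0107, 'width': 0.1983}
```

Call:
carry_out:
  deltas:
    - [[0, 0, 0.0005, -0.05, 0], [0, 0, 0.0005, -0.1, 0], [0, 0, 0.0005, -0.125, 0], [0, 0, 0.0005, -0.132, 0], [0, 0, 0.0005, -0.134, 0]]

```text
t: 39.38
position: [0.4519, 0.349, 0.0362]
tool_rot: [-0.0, 0.999, -0.046, 0.001]
contact_force: [-0.0, -0.5, -0.9]
width: 0.193
grasp_force: 59.0
```

Call:
carry_out:
  deltas:
    - [[0, 0, 0, -0.001, 0], [0, 0, 0, -0.002, 0], [0, 0, 0, -0.003, 0], [0, 0, 0, -0.003, 0]]

```text
t: 39.88
position: [0.4514, 0.3487, 0.0326]
tool_rot: [-0.0, 0.999, -0.047, 0.0]
contact_force: [-0.2, -0.0, -0.8]
width: 0.2
grasp_force: 59.0
```

Run:
```python
from h import *
feel(3)
```

```text
t 39.98 F [-0.53 -0.48 -0.56] sd [0.3  0.63 0.4 ] M [-0.001  0.014  0.014] P [0.4514 0.3487 0.0326] w 0.201
across -0.63 along -0.26 up 0.19
```

Call:
carry_out:
  deltas:
    - [[0, 0, 0, -0.001, 0], [0, 0, 0, -0.002, 0], [0, 0, 0, -0.003, 0], [0, 0, 0, -0.003, 0]]

```text
t: 40.52
position: [0.4512, 0.3486, 0.0293]
tool_rot: [0.0, 0.999, -0.047, -0.0]
contact_force: [0.1, 0.8, -0.7]
width: 0.191
grasp_force: 59.0
```

Run:
```python
from h import *
feel(3)
```

```text
t 40.62 F [ 0.38  0.31 -0.55] sd [0.57 0.46 0.32] M [ 0.001  0.02  -0.008] P [0.4513 0.3486 0.0294] w 0.2
across 0.47 along 0.23 up 0.2
```

Call:
carry_out:
  deltas:
    - [[0.001, 0, 0, -0.001, 0], [0.002, 0, 0, -0.002, 0], [0.002, 0, 0, -0.003, 0], [0.002, 0, 0, -0.004, 0], [0.002, 0, 0, -0.005, 0]]
  force: 20

```text
t: 41.3
position: [0.4513, 0.3487, 0.0245]
tool_rot: [-0.0, 0.999, -0.047, -0.0]
contact_force: [-0.3, 0.0, 1.6]
width: 0.198
grasp_force: 59.2
```

Run:
```python
from h import *
feel(3)
```

```text
t 41.4 F [-0.11 -0.23  1.55] sd [0.27 0.31 0.02] M [-0.036  0.111  0.002] P [0.4514 0.3487 0.0246] w 0.197
across -0.16 along -0.14 up 2.3
```

Call:
carry_out:
  deltas:
    - [[0.026, 0, 0, 0, 0], [0.026, 0, 0, -0.002, 0], [0.026, 0, 0, -0.012, 0], [0.026, 0, 0, -0.02, 0], [0.026, 0, 0, -0.02, 0]]

```text
t: 42.08
position: [0.4503, 0.3481, 0.0031]
tool_rot: [0.001, 0.999, -0.047, -0.001]
contact_force: [0.1, 0.7, -0.2]
width: 0.303
grasp_force: 0.0
```

Call:
carry_out:
  deltas:
    - [[0.04, 0, 0, 0, 0], [0.055, 0, 0, 0, 0], [0.06, 0, 0, 0.03, 0], [0.06, 0, 0, 0.08, 0], [0.06, 0, 0, 0.14, 0]]

```text
t: 42.7
position: [0.4505, 0.3482, 0.1453]
tool_rot: [0.0, 0.999, -0.047, -0.001]
contact_force: [1.6, 0.8, 0.2]
width: 0.704
grasp_force: 0.0
```

Call:
carry_out:
  deltas:
    - [[0.06, 0, 0, 0.02, 0], [0.06, 0, 0, 0.02, 0], [0.06, 0, 0, 0.02, 0]]

```text
t: 43.08
position: [0.4504, 0.3482, 0.1628]
tool_rot: [0.001, 0.999, -0.047, -0.001]
contact_force: [1.2, 0.3, 0.3]
width: 0.704
grasp_force: 0.0
```

Run:
```python
from h import *
st();snap('wrist','w30');snap('top','t30');snap('scene','s30')
def wood(f,box=None):
    h,c=mask(f); r=c[:,:,2].astype(float); m=(np.abs(c[:,:,1]/np.maximum(r,1)-.775)<.06)&(np.abs(c[:,:,0]/np.maximum(r,1)-.48)<.08)&(r>60)
    m=cv2.morphologyEx(m.astype(np.uint8),cv2.MORPH_OPEN,np.ones((5,5)));n,l,s,ce=cv2.connectedComponentsWithStats(m)
    for i in np.argsort(-s[1:,4])[:3]+1:
        y,x=np.where(l==i);R=cv2.minAreaRect(np.stack([x,y],1).astype(np.float32));B=cv2.boxPoints(R);e=B[np.argsort(B[:,1])];a=e[:2].mean(0);b=e[2:].mean(0)
        print(f,s[i],a,b,at(f,a,.054),at(f,b,.054))
for f in('w5','w30'): wood(f)
for n in('t','s'):
    a=mask(n+'0')[1].astype(int);b=mask(n+'30')[1].astype(int);d=np.abs(a-b).max(2)
    x0,y0,x1,y1=(120,255,200,350) if n=='t' else (410,180,460,260)
    print(n,'rest-area diff',(d[y0:y1,x0:x1]>25).sum())
```

```text
{'t': 43.075, 'q': [0.4459, 0.1784, 1.6545, -0.0, 1.3114, 2.1099], 'qvel': [0.0006, 0.0132, 0.014, -0.0003, -0.0004, -0.0], 'tau': [0.0168, -40.9591, -33.4687, 0.0008, -0.0263, 0.0], 'position': [0.4504, 0.3482, 0.1628], 'tool_rot': [0.0006, 0.9989, -0.0466, -0.0012], 'contact_force': [1.1779, 0.2624, 0.3024], 'ft_torque': [-0.0344, 0.002, 0.0595], 'grasp_force': 0.0, 'width': 0.7042}
w5 [  569     0    71   246 12452] [603.99994   0.     ] [603.99994 244.99997] [0.5784 0.1683 0.054 ] [0.4196 0.1451 0.054 ]
w5 [ 313   99   26  102 2335] [325.7604    98.910645] [324.51077 200.12979] [0.5288 0.3416 0.054 ] [0.4617 0.3454 0.054 ]
w5 [313 223  22  24 272] [318.      221.00002] [328.82758 248.06898] [0.4469 0.3507 0.054 ] [0.4264 0.3439 0.054 ]
w30 [  570     0    70   243 10716] [604.49994   0.     ] [604.49994 241.99997] [0.5725 0.1692 0.054 ] [0.4212 0.1539 0.054 ]
w30 [ 307  105   27  124 2560] [319.9242  104.96299] [321.08423 227.92372] [0.5296 0.3419 0.054 ] [0.4497 0.3487 0.054 ]
w30 [309 265  13  16 142] [315. 265.] [315. 280.] [0.4232 0.3555 0.054 ] [0.4119 0.3566 0.054 ]
t rest-area diff 2606
s rest-area diff 982
```

The stylus lies level in its notches: the rear end is at (0.530, 0.342), within 1 mm of its starting place. I'll check that the handle hasn't moved, then hand in.

Run:
```python
from h import *
a=mask('t5')[1].astype(int);b=mask('t30')[1].astype(int);d=np.abs(a-b).max(2)[225:275,335:395];print('handle diff px',(d>25).sum(),'of',d.size)
st()
if (d>25).sum()<60: print(manip.hand_in())
```

```text
handle diff px 0 of 3000
{'t': 43.225, 'q': [0.4459, 0.1789, 1.6544, 0.0, 1.3116, 2.1099], 'qvel': [0.0012, -0.0029, -0.0096, -0.0005, -0.0002, -0.0002], 'tau': [0.0132, -39.8642, -32.4929, 0.0002, 0.0072, 0.0], 'position': [0.4503, 0.3482, 0.1625], 'tool_rot': [0.0008, 0.9989, -0.0466, -0.0015], 'contact_force': [0.1979, -0.2525, 0.3144], 'ft_torque': [-0.0506, -0.0367, -0.0063], 'grasp_force': 0.0, 'width': 0.6993}
the job is handed in; nothing more can be done
None
```

I handed the job in at about 43 s, with no verdict returned: the clamp is locked, the ball ran the whole joint at readings mostly around 3 N (brief peak about 5.5 N on a first pass, which I repeated because it started about 5 mm past seam_0), and the stylus lies back in its rest.

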